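# Free the pawl and lower the dishing block

### The job

The wooden dishing block is locked up by the red ratchet pawl of its green stand. Pick up the rubber-handled bar and use its steel rod, never the gripper or arm itself, to lift the pawl's red finger up and over until it stays standing free; lay the bar down flat on the bench without dropping it, then press the block all the way down, smoothly and without slamming. Leave the pawl standing free, and leave the hammer, bowl, steel band and rivet tray alone.

Things in the scene. Friction and masses are not known exactly. Their poses are not given: they have to be found in the camera images.
- jack: Green stand fixed to the bench; origin at its underside on the ram axis, z up, -x side roughly to the robot. Base 150 (x) by 170 mm (y -70 to 100), 12 thick. Mast 54 (x), y -25 to 17, 152 mm high. Teeth and pawl on the +y side; two dark cheeks (x = +-19.5, y 10 to 54, z 120 to 154 mm) carry the pawl pivot. Under the pawl finger it is open from -x, +x and +y.
- pawl_pivot (a point): Pivot axis of the red pawl, fixed on the stand at its x = 0, y = +42, z = 135 mm; the axis runs along the stand's x. Axes as jack.
- pawl_finger (a point): Mid-thickness point of the pawl's red finger, 48 mm from the pivot. The finger is a flat bar 22 mm wide (along the stand's x), 8 mm thick, ending 68 mm from the pivot; engaged it points about level to the stand's +y, 135 mm above the bench. Its y axis points along the finger, x along the pivot.
- pawl (a joint): Pawl angle, rad: about 0 to 0.25 engaged (finger roughly level to the stand's +y, nose in the rack); grows as the finger is lifted up, then over towards the mast, to a stop at 1.8. Its weight (about 0.04 N m) makes it fall back if let go below about 1.35; beyond 1.5 it stays standing. Nose clear of the teeth above 0.3.
- ram (a joint): Height of the sliding ram with its block, m: 0 = fully lowered on its stop, up to 0.085. The slide is stiff and stays where it is put: once the pawl is free it goes down under a push of about 4 to 10 N; with the pawl engaged it is stopped within one tooth (16 mm).
- load_top (a point): Centre of the flat top of the round wooden dishing block (74 mm diameter, 30 mm high, on a steel disc 80 mm diameter, 10 mm thick) carried by the ram; above the stand's origin, 245 mm + joint ram over the bench. Axes as jack.
- bar_grip (a point): Centre of the black square rubber handle (90 mm long, 20 wide and high) of the loose bar (170 g, 200 mm long) lying on the bench; 10 mm above its underside; x axis along the bar towards the steel rod, z up. The rod, 10 mm diameter, is in line and runs from x = 45 to 155 mm. Balance point near x = 28 mm.
- bar_tip (a point): Free end of the bar's steel rod, on its axis, 155 mm from the centre of the handle. Axes as bar_grip.
- hammer: Loose hammer lying on the bench, beyond and to the right of the stand, about 260 mm long. Bystander: leave alone.
- bowl: Loose steel bowl, 110 mm diameter, 45 mm high; origin at the centre of its underside. Bystander: leave alone.
- band: Loose thin steel band (open ring), 90 mm outside diameter, 50 mm high; origin at the centre of its underside. Bystander: leave alone.
- rivets: Fixed wooden rivet tray, 120 mm by 160 mm, 30 mm high, beyond the stand; origin at the centre of its underside. Obstacle.
Things that resemble listed ones, but are neither listed nor needed, are in the scene too. What is shaped like the part that bears bar_grip but turquoise is not meant. Of the things that look like the jack, the larger one is meant.

How it is judged (in metres and radians):
On the way, in this order (a step that is already met when the one before it is completed fails the run):
1. the pawl has been flicked over and stands free while the block is still up (value of joint pawl above 1.4 rad and value of joint ram above 0.02 m), for 0.2 s.
2. the bar lies flat on the bench, released, with the block still up (all of step 1 and height (world z) of bar_grip below 0.02 m and height (world z) of bar_tip below 0.025 m and contact force between the fingers and bar below 0.1 N), for 0.2 s.
3. the block is fully lowered (value of joint ram below 0.005 m), for 0.2 s.
At the end, for the whole second after the job is handed in: The ram is within 5 mm of its bottom stop, the pawl stands free (beyond 1.4 rad), and the bar lies flat and still on the bench (handle centre below 20 mm, tip below 25 mm), released (value of joint ram below 0.005 m and value of joint pawl above 1.4 rad and height (world z) of bar_grip below 0.02 m and height (world z) of bar_tip below 0.025 m and linear speed of bar below 0.02 m/s); the robot touches nothing.
It fails at once if the gripper or arm pushes the pawl (over 1 N) (contact force between any of the fingers, the arm and pawl above 1 N).
It fails at once if the bar is dropped (falls faster than 0.9 m/s out of the fingers) (linear speed of bar above 0.9 m/s and contact force between the fingers and bar below 0.1 N).
It fails at once if the block is slammed down (faster than 0.3 m/s) (velocity of joint ram below -0.3 m/s).
It fails at once if a bystander is moved by more than 30 mm (distance of any of hammer, bowl, band from where it was at the start of the episode above 0.03 m).
It also fails if it takes over 64 s, if anything falls off the work surface, if the arm or the gripper's body presses on something with over 40 N, if the wrist force passes 120 N, or if a joint passes its speed limit or range.

### The arm

A 6-joint arm with a two-finger parallel gripper is mounted at the origin on the work surface. World frame = base frame: x ahead of the robot, y to its left, z up, the work surface at z = 0. Lengths are in m, angles in degrees, forces in N, time in s.
With the tool pointing down it reaches from about 0.25 to 0.725 m from the base axis. Payload 9.7 kg.
Tool frame: the origin (TCP) lies midway between the tips of the shut fingers; the grasp point (between the pads) lies 19 mm behind it (bot.pinch_z is the distance from the TCP to the grasp point, in m); z points along the fingers, y is the direction in which the jaws open and shut (so a half turn about z gives the same grasp; the last joint's range is limited). The gripper opens to 85 mm and grips with 20 to 120 N. Pads are 22 mm wide; open, the fingers measure 114 mm over their backs; the gripper's body (76 mm by 85 mm) begins 54 mm behind the grasp point. The pads swing forward as they close: fully open they stand 13 mm farther back than shut.
Start: joints at [-69.156, 4.979, 10.078, 95.1, 0, 90], TCP at [0.196, -0.514, 0.2] pointing down, gripper open.
Joint ranges: [-179.16, 179.16], [-48.56, 103.87], [-65.8, 70.77], [-126.05, 130.52], [-82.76, 87.17], [-180, 180]. Speed limits (degrees/s): [127.2, 127.2, 147.25, 180, 180, 180].

### API

Orientations are given as [roll, pitch, yaw] about the fixed x, y, z axes, in that order (R = Rz(yaw) Ry(pitch) Rx(roll)).
In Python, from workcell import bot, imaging gives the robot as it stands.
- The arm moves only by the tool servo_tool, never from a script. Its argument "moves" is a list that holds one entry, the list of rows, each a list of 7 numbers: the turn, a rotation vector about the tool's x, y, z in rad, then the shift along the tool's x, y, z in cm, then the finger opening in cm, from 0 to 8.54. A call has 1 to 12 rows; each row shifts and turns the pose as measured when the row begins, along the tool's axes as they then stand; what a row does not reach is not made up. A row lasts 1/12 s, in which the tool goes at most 41.7 mm and 7.16 degrees, less where a joint would pass 70% of its speed; a pose out of reach is approached as far as the arm can. A call is refused whole if a number of a shift passes 4.17 or a number of a turn 0.125, either way. A call with a gripper value outside its range is refused whole. The fingers move at their own pace and stop on an object; "force" is the grip in N (left out, the last holds). Time passes only in rows, so rows that do not move let the fingers close. It gives the time, the measured TCP pose, the force and the opening at its end, in the units of the state.
- bot.get_obs(): the state, without advancing time (a new reading comes with each control period).
- imaging.camera(name): name is "scene" or "top" or "wrist"; returns the picture (420x560x3 uint8, blue, green, red); there is no depth.
- imaging.calibration(name): a dict with "fx", "fy", "cx", "cy" (pixels), "camera_from_world" (4x4, takes a point from world to camera coordinates). Camera axes: x right, y down, z forward; pixel columns grow to the right and rows downward; lengths in m; the calibration is good to about 2 mm. A picture is of the moment at which its call begins: read the wrist's pose just before it. calibration takes no time and is no camera call; for the wrist camera it gives the pose at the moment of the call.
- bot.job_done(): hands the job in, once; it reports no verdict.
The state is a dict: "time": time; "q": joint angles; "qd": joint speeds; "joint_efforts": joint torques, N m; "ee_pos": TCP position; "tcp_rot": TCP orientation; "wrist_force": force on the tool from outside, world axes, zero at the start; "torque": the same for the moment, N m; "opening": finger opening in m.
Only numpy, scipy, OpenCV 4.12 (cv2) and the standard library are available. Lean on these libraries where they do the work, as an engineer would, in place of code of your own. Each camera call takes 0.05 s, during which the arm holds its last target.

## Working session

There is one attempt and no reset: what is moved stays moved. The work goes in short steps, Python scripts to look and compute and a tool call to move; the robot and the scene stay as the last step left them, time stands still between calls to the robot, and variables do not carry over. Pictures are saved under pics/ and viewed, and the job is handed in when it is done.

Besides the shell and the picture viewer there is one more tool, called after "Call:" as name([rows], argument=value, ...), one row to a line, values as JSON. servo_tool: Moves the arm, as the interface text tells. Its arguments: {"type":"object","properties":{"moves":{"type":"array","items":{"type":"array","items":{"type":"array","items":{"type":"number"}}}},"force":{"type":"number"}},"required":["moves"]}

```bash
mkdir -p pics; ls; python3 - <<'E'
from workcell import bot, imaging
import cv2
o=bot.get_obs(); print(o, bot.pinch_z)
for n in ["scene","top","wrist"]:
    cv2.imwrite(f"pics/a_{n}.png", imaging.camera(n))
    c=imaging.calibration(n); print(n,c)
E
```

```text
pics
{'time': 0.0, 'q': array([-6.91566399e+01,  5.01129585e+00,  1.00345229e+01,  9.51018743e+01,
        1.21770348e-03,  8.99999601e+01]), 'qd': array([ 0.16747371, -0.03393802, -0.02205729, -0.06658339, -0.1097078 ,
        0.06296075]), 'joint_efforts': array([ 7.39480365e-04, -5.20386350e+01,  4.64807189e+01,  1.62585871e-02,
        1.77714778e-04, -1.08005474e-05]), 'ee_pos': array([ 0.19560153, -0.51373427,  0.19978186]), 'tcp_rot': array([-1.79921353e+02, -1.21775706e-03,  2.08433983e+01]), 'wrist_force': array([ 1.15996561,  0.41300556, -0.27056792]), 'torque': array([ 0.03607498, -0.0134208 , -0.00568077]), 'opening': 0.08554167161908995} 0.0187
scene {'fx': 535.7506026410123, 'fy': 535.7506026410123, 'cx': 282.63895127205615, 'cy': 215.49526234295666, 'camera_from_world': array([[-4.58653254e-01,  8.88615239e-01,  3.86230187e-04,
         2.25872136e-01],
       [ 7.12044892e-01,  3.67777526e-01, -5.98106816e-01,
        -2.93485533e-01],
       [-5.31628878e-01, -2.74048624e-01, -8.01416301e-01,
         2.00881822e+00],
       [ 0.00000000e+00,  0.00000000e+00,  0.0000
[... 180 characters left out ...]
025, -0.99682523, -0.00220246,  0.03652979],
       [-0.97492775,  0.07830209, -0.20828984,  0.53392801],
       [ 0.20780103, -0.0144306 , -0.97806467,  1.46645651],
       [ 0.        ,  0.        ,  0.        ,  1.        ]])}
wrist {'fx': 314.1223668643645, 'fy': 314.1223668643645, 'cx': 281.9684236802417, 'cy': 210.06129175625915, 'camera_from_world': array([[ 3.56462826e-01, -9.34309286e-01, -6.41590106e-04,
        -5.49637447e-01],
       [-8.91777917e-01, -3.40440692e-01,  2.98047450e-01,
        -3.92422918e-02],
       [-2.78686924e-01, -1.05670680e-01, -9.54550840e-01,
         3.79514910e-01],
       [ 0.00000000e+00,  0.00000000e+00,  0.00000000e+00,
         1.00000000e+00]])}
```

View pics/a_scene.png

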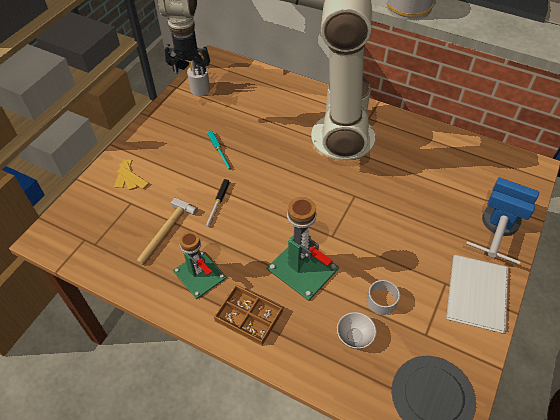

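View pics/a_top.png

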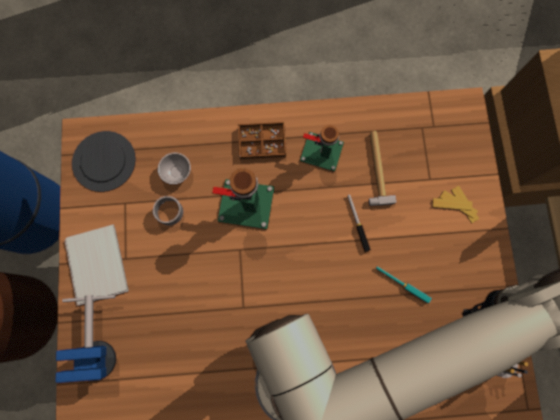

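View pics/a_wrist.png

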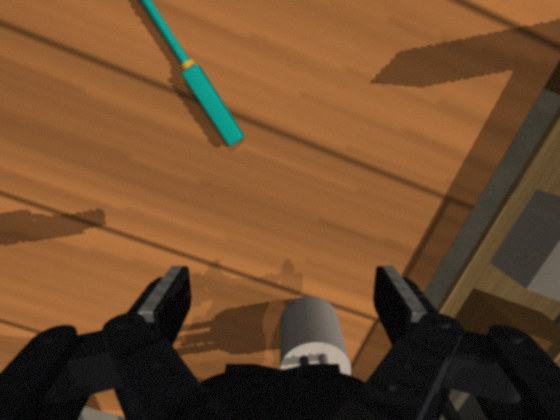

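The bar with the black handle is at about (360,235) in the top view. The larger jack is at (246,205), its red pawl at (222,191). The cups are at (174,170) and (168,212). Next I measure.

```bash
cat > h.py <<'E'
from workcell import bot, imaging
import cv2, numpy as np
def ray(n,u,v,c=None):
    c=c or imaging.calibration(n); M=c["camera_from_world"]
    R=M[:3,:3]; o=-R.T@M[:3,3]
    d=R.T@np.array([(u-c["cx"])/c["fx"],(v-c["cy"])/c["fy"],1.0]); return o,d
def plane(n,u,v,z,c=None):
    o,d=ray(n,u,v,c); return o+d*(z-o[2])/d[2]
def proj(n,p,c=None):
    c=c or imaging.calibration(n); q=c["camera_from_world"]@np.append(p,1.)
    return np.array([c["fx"]*q[0]/q[2]+c["cx"],c["fy"]*q[1]/q[2]+c["cy"]])
def two(n1,p1,n2,p2):
    A=[];b=[]
    for n,p in ((n1,p1),(n2,p2)):
        o,d=ray(n,*p); d/=np.linalg.norm(d); P=np.eye(3)-np.outer(d,d); A.append(P); b.append(P@o)
    return np.linalg.lstsq(np.vstack(A),np.hstack(b),rcond=None)[0]
def crop(img,x0,y0,x1,y1,f,name):
    cv2.imwrite("pics/"+name,cv2.resize(img[y0:y1,x0:x1],None,fx=f,fy=f,interpolation=cv2.INTER_CUBIC))
E
python3 - <<'E'
from h import *
t=cv2.imread("pics/a_top.png"); s=cv2.imread("pics/a_scene.png")
crop(t,200,150,300,240,7,"b1.png"); crop(t,330,185,390,260,8,"b2.png"); crop(s,250,185,350,310,4.7,"b3.png")
# colour masks
for n,im,box in (("top",t,(200,150,300,240)),("scene",s,(250,185,350,310))):
    x0,y0,x1,y1=box; h=cv2.cvtColor(im,cv2.COLOR_BGR2HSV)[y0:y1,x0:x1]
    r=cv2.inRange(h,(0,200,110),(6,255,255))|cv2.inRange(h,(174,200,110),(180,255,255))
    g=cv2.inRange(h,(60,80,30),(90,255,255))
    for nm,m in (("red",r),("green",g)):
        cs,_=cv2.findContours(m,cv2.RETR_EXTERNAL,cv2.CHAIN_APPROX_NONE)
        c=max(cs,key=cv2.contourArea); rc=cv2.minAreaRect(c)
        print(n,nm,cv2.contourArea(c),np.round(cv2.boxPoints(rc)+[x0,y0],1).tolist())
im=t[185:260,330:390]; h=cv2.cvtColor(im,cv2.COLOR_BGR2HSV)
k=cv2.inRange(h,(0,0,0),(180,255,50))
cs,_=cv2.findContours(k,cv2.RETR_EXTERNAL,cv2.CHAIN_APPROX_NONE)
for c in cs:
  if cv2.contourArea(c)>20:
    rc=cv2.minAreaRect(c); print("black",rc, np.round(cv2.boxPoints(rc)+[330,185],1).tolist())
E
```

```text
top red 87.5 [[212.2, 192.7], [213.2, 186.5], [233.8, 190.0], [232.8, 196.1]]
top green 1295.5 [[218.3, 220.2], [225.1, 179.2], [272.8, 187.1], [266.0, 228.2]]
scene red 153.0 [[306.8, 250.9], [311.6, 244.5], [332.0, 259.7], [327.2, 266.1]]
scene green 1898.5 [[266.2, 268.1], [293.1, 232.5], [338.7, 267.1], [311.8, 302.6]]
black ((32.298641204833984, 53.03619384765625), (26.234237670898438, 5.650451183319092), 70.34617614746094) [[355.2, 226.6], [360.5, 224.7], [369.4, 249.4], [364.0, 251.3]]
```

View pics/b1.png

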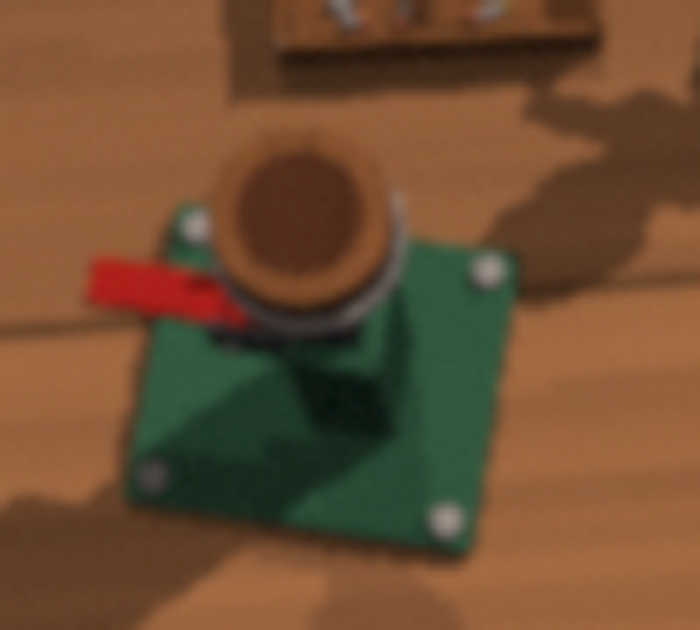

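View pics/b2.png

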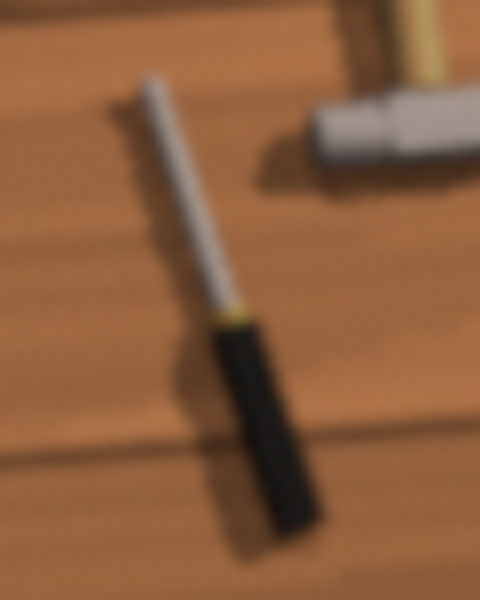

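View pics/b3.png

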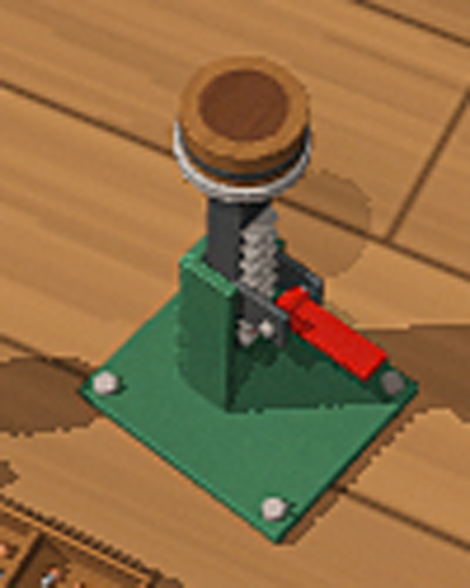

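```bash
python3 - <<'E'
from h import *
from scipy.optimize import least_squares
T=np.array([[178,203],[520,258],[470,552],[128,503]])/7+[200,150]
S=np.array([[417,387],[283,541],[82,388]])/4.7+[250,185]
loc=np.array([[75,100],[75,-70],[-75,-70],[-75,100]])/1e3  # TL,TR,BR,BL (top)
# scene: right, bottom, left => (-75,100)?, (75,100)?, (75,-70)?
sl=np.array([[-75,100],[75,100],[75,-70]])/1e3
def w(p,l,z): 
    c,s=np.cos(p[2]),np.sin(p[2]); return np.array([p[0]+c*l[0]-s*l[1],p[1]+s*l[0]+c*l[1],z])
ct,cs=imaging.calibration("top"),imaging.calibration("scene")
def f(p,ws=1): return np.concatenate([proj("top",w(p,l,.012),ct)-t for l,t in zip(loc,T)]+[ws*(proj("scene",w(p,l,.012),cs)-t) for l,t in zip(sl,S)])
r=least_squares(f,[.5,.1,0]); p=r.x; print("jack",p[:2],np.degrees(p[2]),np.round(r.fun,1))
r0=least_squares(lambda q:f(q,0),[.5,.1,0]);print("toponly",r0.x[:2],np.degrees(r0.x[2]))
# block top centre
print("loadtop", two("top",(299/7+200,212/7+150),"scene",(244/4.7+250,104/4.7+185)))
for z in (.245+.06,): print(plane("top",299/7+200,212/7+150,z))
# finger
c,s=np.cos(p[2]),np.sin(p[2])
for l,z in (((0,.042),.135),((0,.09),.135),((0,.11),.135)): 
    q=w(p,l,z); print("pt",q,proj("top",q),proj("scene",q))
print("tip red top crop", (proj("top",w(p,(0,.11),.139))-[200,150])*7)
for u in ((92,285),): print("fingertip",two("top",(92/7+200,285/7+150),"scene",(373/4.7+250,362/4.7+185)))
a=plane("top",359.4,224.75,.02);b=plane("top",367.5,251.2,.015);t=plane("top",348.75,194.75,.012)
print(a,b,t,(a+b)/2,np.linalg.norm(a-b),np.linalg.norm(a-t),np.degrees(np.arctan2(*(t-b)[1::-1])))
E
```

```text
jack [0.58027562 0.1021464 ] -13.051406756948504 [-1.1 -0.2 -0.5 -1.  -0.2  0.2 -1.7 -0.2  0.5 -1.4 -1.2 -1.1 -1.4 -0.4]
toponly [0.57896759 0.09929428] -13.230414266706823
loadtop [0.58087451 0.10207516 0.30119156]
[0.58020953 0.1006913  0.305     ]
pt [0.58976028 0.14306145 0.135     ] [233.63288396 193.42065797] [311.21279558 249.5257266 ]
pt [0.60059989 0.18982151 0.135     ] [218.41747941 191.21960265] [324.37468797 258.66757886]
pt [0.60511639 0.20930486 0.135     ] [212.08745195 190.303903  ] [329.95366531 262.54256774]
tip red top crop [ 83.2560317  279.83694817]
fingertip [0.60373706 0.20656369 0.13384382]
[ 0.47987607 -0.25537782  0.02      ] [ 0.39090578 -0.27273989  0.015     ] [ 0.58637108 -0.23267663  0.012     ] [ 0.43539093 -0.26405885  0.0175    ] 0.09078631093916543 0.10918118384323779 11.583119702550086
```

```bash
cat >> h.py <<'E'
from scipy.spatial.transform import Rotation as Ro
def delta(pos,rpy):
    o=bot.get_obs(); R=Ro.from_euler('xyz',o["tcp_rot"],degrees=True); T=Ro.from_euler('xyz',rpy,degrees=True)
    sh=R.inv().apply(np.array(pos)-o["ee_pos"])*100; tu=(R.inv()*T).as_rotvec()
    print("t",round(o["time"],2),"pos",np.round(o["ee_pos"],4),"rot",np.round(o["tcp_rot"],2),"F",np.round(o["wrist_force"],1),"open",round(o["opening"],4))
    print("shift cm (current tool axes)",np.round(sh,2),"turn",np.round(tu,3))
E
python3 - <<'E'
from h import *
delta([.4595,-.259,.12],[180,0,11.6])
for nm,u,v,z in (("band",168,212,.04),("bowl",174,170,.04),("tray",262,140,.03),("hammer head",382,200,.02)): print(nm,plane("top",u,v,z).round(3))
E
```

```text
t 0.15 pos [ 0.1956 -0.5138  0.1999] rot [-179.94   -0.     20.84] F [ 0.7 -0.1 -0.2] open 0.0856
shift cm (current tool axes) [ 33.73 -14.41   8.01] turn [-0.001  0.     0.161]
band [0.569 0.37  0.04 ]
bowl [0.712 0.346 0.04 ]
tray [0.798 0.045 0.03 ]
hammer head [ 0.558 -0.34   0.02 ]
```

Call:
servo_tool([
  [[0, 0, 0, 2.8, -1.2, 0.5, 8.5], [0, 0, 0, 2.8, -1.2, 0.5, 8.5], [0, 0, 0, 2.8, -1.2, 0.5, 8.5], [0, 0, 0, 2.8, -1.2, 0.5, 8.5], [0, 0, 0, 2.8, -1.2, 0.5, 8.5], [0, 0, 0, 2.8, -1.2, 0.5, 8.5], [0, 0, 0, 2.8, -1.2, 0.5, 8.5], [0, 0, 0, 2.8, -1.2, 0.5, 8.5], [0, 0, 0, 2.8, -1.2, 0.5, 8.5], [0, 0, 0, 2.8, -1.2, 0.5, 8.5], [0, 0, 0.08, 2.8, -1.2, 0.5, 8.5], [0, 0, 0.08, 0, 0, 0, 8.5]],
])

```text
time: 1.15
ee_pos: [0.4445, -0.2707, 0.1383]
tcp_rot: [-179.7, 0.2, 11.2]
wrist_force: [-0.7, -1.5, -0.9]
opening: 0.0853
```

```bash
python3 - <<'E'
from h import *
delta([.4595,-.259,.12],[180,0,11.6])
c=imaging.calibration("wrist"); im=imaging.camera("wrist"); cv2.imwrite("pics/c.png",im); np.save("c.npy",c["camera_from_world"])
print([proj("wrist",p,c).round() for p in ((.435,-.264,.02),(.4595,-.259,.02),(.587,-.233,.012))])
E
```

```text
t 1.15 pos [ 0.4445 -0.2707  0.1383] rot [-1.7973e+02  1.7000e-01  1.1160e+01] F [-0.7 -1.5 -0.9] open 0.0853
shift cm (current tool axes) [ 1.71 -0.85  1.83] turn [-0.005  0.003 -0.008]
[array([274., 203.]), array([273., 177.]), array([272.,  23.])]
```

View pics/c.png

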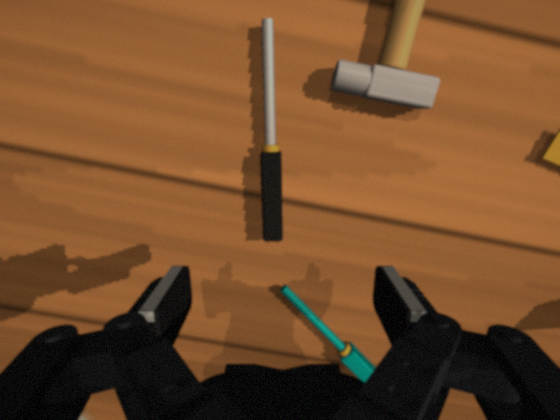

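The wrist view shows the black handle from (271,149) to (273,240) and the rod tip at (267,19), close to the prediction.

```bash
python3 - <<'E'
from h import *
c=imaging.calibration("wrist")
a=plane("wrist",271,152,.02,c);b=plane("wrist",272.5,239.5,.02,c);t=plane("wrist",267.5,19,.012,c)
d=t-(a+b)/2;yaw=np.arctan2(d[1],d[0]);m=(a+b)/2
print(a,b,t,np.linalg.norm(a-b),np.linalg.norm(a-t),np.degrees(yaw))
g=m[:2]+.025*np.array([np.cos(yaw),np.sin(yaw)]);print(m,g)
delta([*g,.12],[180,0,np.degrees(yaw)])
E
```

```text
[ 0.48105707 -0.25381501  0.02      ] [ 0.3955861  -0.27083137  0.02      ] [ 0.58846521 -0.23106725  0.012     ] 0.08714839572733107 0.1100816494884119 11.759518856368931
[ 0.43832158 -0.26232319  0.02      ] [ 0.46279687 -0.25722808]
t 1.2 pos [ 0.4434 -0.2718  0.1387] rot [-179.76    0.21   10.83] F [-0.5  0.5 -0.2] open 0.0851
shift cm (current tool axes) [ 2.19 -1.06  1.87] turn [-0.004  0.004 -0.016]
```

Call:
servo_tool([
  [[0, 0, -0.016, 1.0, -0.5, 1.0, 8.5], [0, 0, 0, 1.0, -0.5, 1.0, 8.5], [0, 0, 0, 0, 0, 2, 8.5], [0, 0, 0, 0, 0, 2, 8.5], [0, 0, 0, 0, 0, 2, 8.5], [0, 0, 0, 0, 0, 0, 8.5], [0, 0, 0, 0, 0, 0, 8.5]],
])

```text
time: 1.78
ee_pos: [0.462, -0.2567, 0.052]
tcp_rot: [-179.7, 0.2, 12.4]
wrist_force: [-0.3, 0.3, 1.6]
opening: 0.0849
```

```bash
python3 - <<'E'
from h import *
delta([.4623,-.2573,.002],[180,0,11.76])
E
```

```text
t 1.78 pos [ 0.462  -0.2567  0.052 ] rot [-179.72    0.25   12.44] F [-0.3  0.3  1.6] open 0.0849
shift cm (current tool axes) [0.04 0.09 5.  ] turn [-0.005  0.004  0.012]
```

Call:
servo_tool([
  [[-0.005, 0.004, 0.012, 0, 0.1, 1.5, 8.5], [0, 0, 0, 0, 0, 1.5, 8.5], [0, 0, 0, 0, 0, 1.2, 8.5], [0, 0, 0, 0, 0, 0.5, 8.5], [0, 0, 0, 0, 0, 0, 4], [0, 0, 0, 0, 0, 0, 2.5], [0, 0, 0, 0, 0, 0, 2.5], [0, 0, 0, 0, 0, 0, 2.5], [0, 0, 0, 0, 0, 0, 2.5]],
], force=80)

```text
time: 2.53
ee_pos: [0.4649, -0.2602, 0.0097]
tcp_rot: [179.7, -0.3, 11.8]
wrist_force: [-0.8, -0.1, -0.1]
opening: 0.0258
```

```bash
python3 - <<'E'
from h import *
delta([.4623,-.2573,.002],[180,0,11.76])
cv2.imwrite("pics/d.png",imaging.camera("wrist"))
E
```

```text
t 2.53 pos [ 0.4649 -0.2602  0.0097] rot [179.71  -0.3   11.84] F [-0.8 -0.1 -0.1] open 0.0258
shift cm (current tool axes) [-0.2  -0.34  0.77] turn [ 0.005 -0.005  0.001]
```

View pics/d.png

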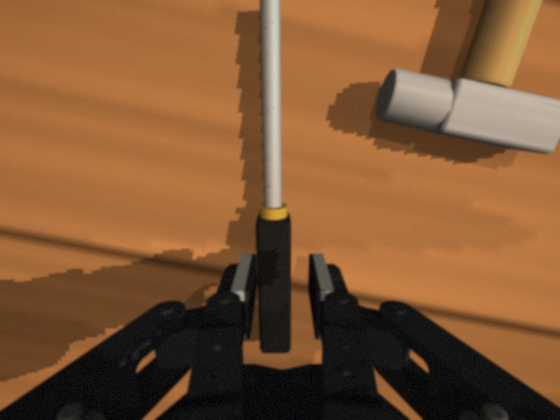

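The handle at (273,285) sits between the fingers, nearer the left one. I'll shift a little, go down and close.

Call:
servo_tool([
  [[0.005, -0.005, 0, -0.1, -0.3, 0.4, 2.6], [0, 0, 0, 0, 0, 0.35, 2.6], [0, 0, 0, 0, 0, 0, 2.6], [0, 0, 0, 0, 0, 0, 0], [0, 0, 0, 0, 0, 0, 0], [0, 0, 0, 0, 0, 0, 0], [0, 0, 0, 0, 0, 0, 0]],
], force=80)

```text
time: 3.17
ee_pos: [0.4636, -0.2572, 0.002]
tcp_rot: [180.0, -0.0, 11.9]
wrist_force: [-0.1, 0.2, -0.8]
opening: 0.0006
```

```bash
python3 - <<'E'
from h import *
delta([.4623,-.2573,.002],[180,0,11.76])
cv2.imwrite("pics/e.png",imaging.camera("wrist"))
E
```

```text
t 3.17 pos [ 0.4636 -0.2572  0.002 ] rot [ 1.7999e+02 -2.0000e-02  1.1860e+01] F [-0.1  0.2 -0.8] open 0.0006
shift cm (current tool axes) [-0.12 -0.02  0.  ] turn [ 0.    -0.     0.002]
```

View pics/e.png

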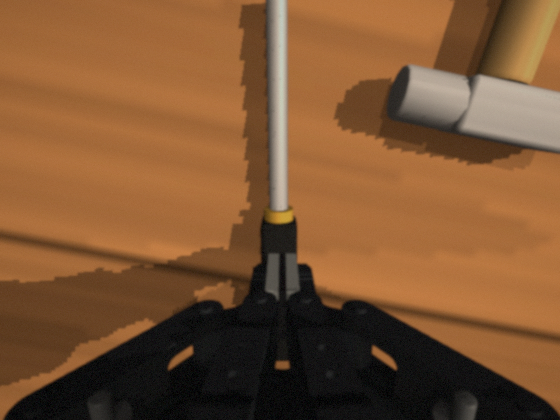

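```bash
python3 - <<'E'
from h import *
o=bot.get_obs(); print(proj("wrist",o["ee_pos"]),proj("wrist",o["ee_pos"]+[0,0,.02]),proj("scene",o["ee_pos"]))
s=imaging.camera("scene"); crop(s,170,130,270,230,6,"f.png")
t=imaging.camera("top"); crop(t,320,170,420,270,6,"f2.png")
E
```

```text
[282.05474139 244.76165737] [282.09209008 259.71449391] [219.63891116 198.16325931]
```

View pics/f.png

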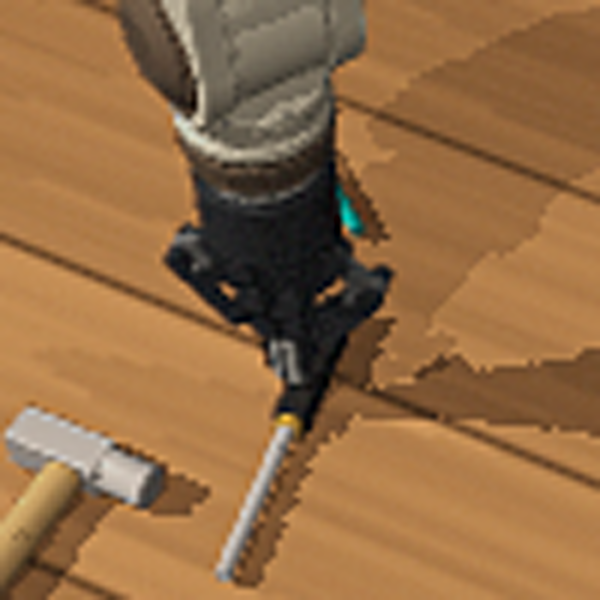

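View pics/f2.png

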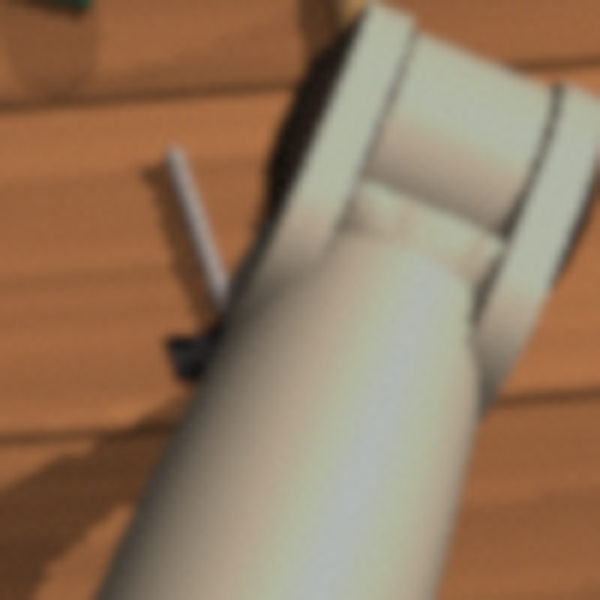

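```bash
python3 - <<'E'
from h import *
o=bot.get_obs(); print(o['ee_pos'],o['wrist_force'],o['opening'],o['time'])
R=Ro.from_euler('xyz',o["tcp_rot"],degrees=True)
for z in (0,-.01,-.02,-.03,-.04):
  print(z,[proj("wrist",o["ee_pos"]+R.apply([x,0,z])).round() for x in (-.011,0,.011)])
im=imaging.camera("wrist"); crop(im,220,190,350,390,4,"g.png".replace("g","g"))
E
```

```text
[ 0.46361642 -0.25728783  0.00208015] [ 0.8939561  -0.15117701 -0.83076787] 8.041788004886877e-05 3.3167
0 [array([282., 261.]), array([282., 245.]), array([282., 228.])]
-0.01 [array([282., 269.]), array([282., 252.]), array([282., 234.])]
-0.02 [array([282., 278.]), array([282., 260.]), array([282., 241.])]
-0.03 [array([282., 288.]), array([282., 269.]), array([282., 249.])]
-0.04 [array([282., 298.]), array([282., 278.]), array([282., 258.])]
```

View pics/g.png

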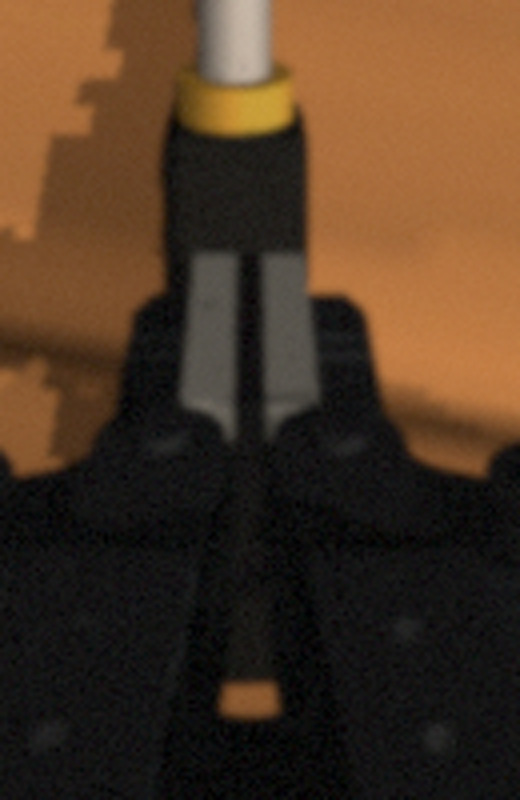

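```bash
python3 - <<'E'
from h import *
c=imaging.calibration("wrist");M=c["camera_from_world"];print("cam pos",-M[:3,:3].T@M[:3,3])
# rod/hammer scale check: collar centre & handle corners
a=plane("wrist",220+172/4,190+130/4,.02,c);b=plane("wrist",220+303/4,190+130/4,.02,c);print(a,b,np.linalg.norm(a-b))
for z in (0,.02): print(z,np.linalg.norm(plane("wrist",262,222,z,c)-plane("wrist",296.5,222,z,c)))
print(plane("wrist",278,213,.02,c))
E
```

```text
cam pos [ 0.53783683 -0.24144423  0.17577724]
[ 0.48161188 -0.24322162  0.02      ] [ 0.48515681 -0.26007631  0.02      ] 0.017223448094914558
0 0.020462948666272043
0.02 0.01813466678861717
[ 0.48837512 -0.24987856  0.02      ]
```

Call:
servo_tool([
  [[0, 0, 0, 0, 0, -2, 0], [0, 0, 0, 0, 0, -2, 0], [0, 0, 0, 0, 0, -2, 0], [0, 0, 0, 0, 0, -2, 0], [0, 0, 0, 0, 0, 0, 0]],
])

```text
time: 3.78
ee_pos: [0.4622, -0.2566, 0.0838]
tcp_rot: [-179.9, 0.1, 11.8]
wrist_force: [0.9, 0.3, 0.9]
opening: -0.0004
```

```bash
python3 - <<'E'
from h import *
o=bot.get_obs(); print(o['ee_pos'],o['tcp_rot'],o['opening'],proj("wrist",o["ee_pos"]),proj("scene",o["ee_pos"]))
im=imaging.camera("wrist"); cv2.imwrite("pics/i.png",im)
s=imaging.camera("scene"); crop(s,170,130,270,230,6,"i2.png")
E
```

```text
[ 0.46220224 -0.25657638  0.0837512 ] [-1.79870484e+02  1.33135518e-01  1.18479105e+01] -0.00041481137738075713 [282.05153384 244.74860769] [217.70323472 182.48443278]
```

View pics/i.png

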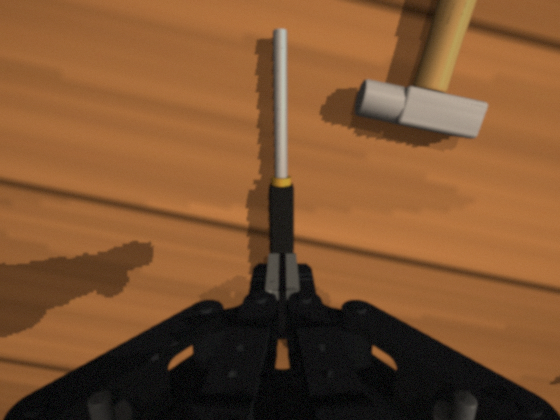

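View pics/i2.png

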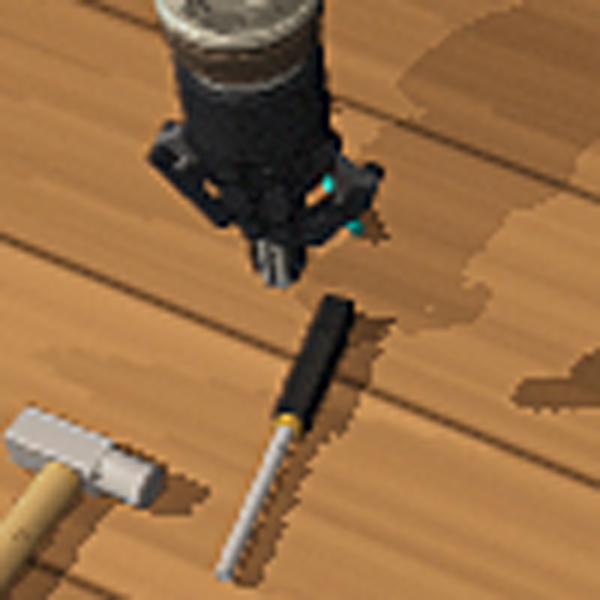

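```bash
python3 - <<'E'
from h import *
c=imaging.calibration("wrist")
t=plane("wrist",280,31,.012,c);a=plane("wrist",282,182,.015,c);print(t,a,np.linalg.norm(t-a))
im=cv2.imread("pics/i.png")
for dz in (0,.01,.02,.03):
  d=dict(c);M=c["camera_from_world"].copy();M[:3,3]-=M[:3,:3]@[0,0,dz];d["camera_from_world"]=M
  t=plane("wrist",280,31,.012,d);a=plane("wrist",282,182,.015,d);print(dz,t,a,np.linalg.norm(t-a), [plane("wrist",u,v,.02,d).round(3) for u,v in((371,100),)])
E
```

```text
[ 0.58656295 -0.22789773  0.012     ] [ 0.48447639 -0.25080033  0.015     ] 0.104667065021919
0 [ 0.58656295 -0.22789773  0.012     ] [ 0.48447639 -0.25080033  0.015     ] 0.104667065021919 [array([ 0.556, -0.3  ,  0.02 ])]
0.01 [ 0.58863365 -0.22736373  0.012     ] [ 0.48229503 -0.25121939  0.015     ] 0.10902290478757352 [array([ 0.557, -0.302,  0.02 ])]
0.02 [ 0.59070435 -0.22682973  0.012     ] [ 0.48011367 -0.25163844  0.015     ] 0.11337887664921467 [array([ 0.558, -0.305,  0.02 ])]
0.03 [ 0.59277505 -0.22629573  0.012     ] [ 0.47793231 -0.25205749  0.015     ] 0.11773496594493539 [array([ 0.558, -0.307,  0.02 ])]
```

The shut tips at (216.7,177.5) in the scene view sit about 20–25 mm above the reported TCP, so the fingers closed above the handle. The bar did not move. I'll descend again with the jaws partly open, in small steps, feeling for the bench.

Call:
servo_tool([
  [[0, 0, 0, 0, 0, 0, 5], [0, 0, 0, 0, 0, 0, 5], [0, 0, 0, 0, 0, 0, 5], [0, 0, 0, 0, 0, 2, 5], [0, 0, 0, 0, 0, 2, 5], [0, 0, 0, 0, 0, 2, 5], [0, 0, 0, 0, 0, 1.5, 5], [0, 0, 0, 0, 0, 0, 5]],
])

```text
time: 4.55
ee_pos: [0.4581, -0.2543, -0.003]
tcp_rot: [-179.5, 0.6, 11.8]
wrist_force: [-0.4, 0.8, -0.5]
opening: 0.0499
```

```bash
python3 - <<'E'
from h import *
delta([.4623,-.2565,.002],[180,0,11.76])
im=imaging.camera("wrist"); cv2.imwrite("pics/j.png",im)
s=imaging.camera("scene"); crop(s,170,130,270,230,6,"j2.png")
E
```

```text
t 4.55 pos [ 0.4581 -0.2543 -0.003 ] rot [-179.51    0.56   11.85] F [-0.4  0.8 -0.5] open 0.0499
shift cm (current tool axes) [ 0.36  0.29 -0.5 ] turn [-0.009  0.01   0.002]
```

View pics/j.png

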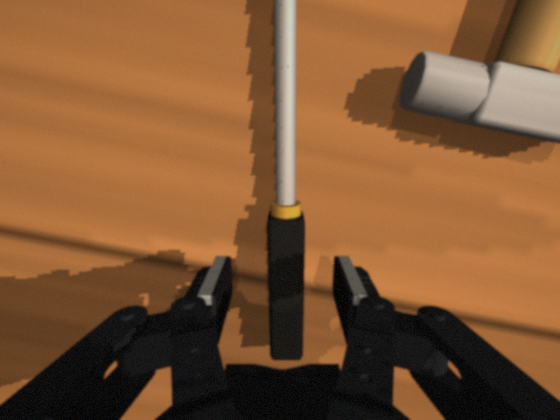

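View pics/j2.png

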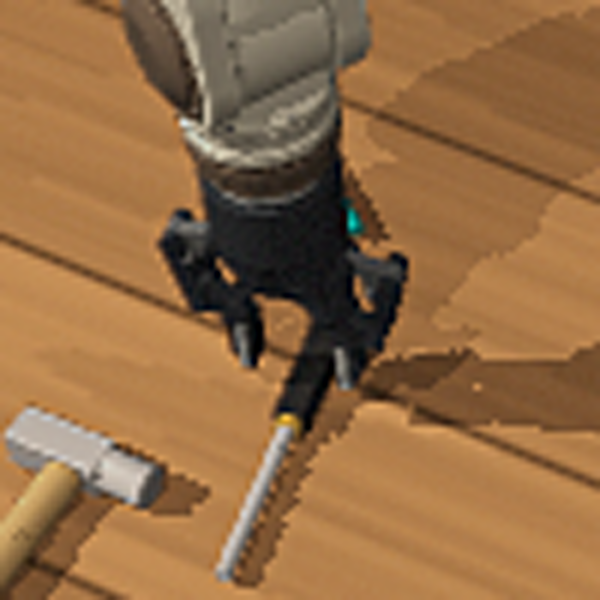

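The handle at (286,285) is centred between the pads. I'll keep descending in small steps.

Call:
servo_tool([
  [[-0.009, 0.01, 0, 0.3, 0.1, 0.5, 5], [0, 0, 0, 0, 0, 0.4, 5], [0, 0, 0, 0, 0, 0, 5]],
])

```text
time: 4.9
ee_pos: [0.4643, -0.2562, -0.007]
tcp_rot: [179.7, -0.4, 11.8]
wrist_force: [-1.0, 0.8, -0.3]
opening: 0.0494
```

Call:
servo_tool([
  [[0, 0, 0, 0, 0, 0.4, 5], [0, 0, 0, 0, 0, 0, 5]],
])

```text
time: 5.07
ee_pos: [0.465, -0.2565, -0.0103]
tcp_rot: [179.6, -0.5, 11.9]
wrist_force: [-0.1, -0.0, 0.3]
opening: 0.0502
```

```bash
python3 - <<'E'
from h import *
delta([.4623,-.2565,.002],[180,0,11.76])
im=imaging.camera("wrist"); cv2.imwrite("pics/k.png",im)
s=imaging.camera("scene"); crop(s,170,130,270,230,6,"k2.png")
E
```

```text
t 5.07 pos [ 0.465  -0.2565 -0.0103] rot [179.6   -0.46  11.85] F [-0.1 -0.   0.3] open 0.0502
shift cm (current tool axes) [-0.26 -0.05 -1.23] turn [ 0.007 -0.008  0.002]
```

View pics/k2.png

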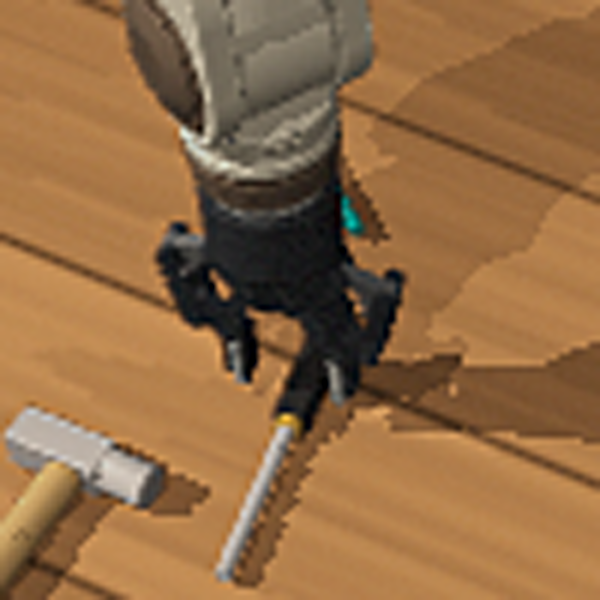

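Call:
servo_tool([
  [[0.004, -0.004, 0, -0.1, 0, 0.4, 4], [0, 0, 0, 0, 0, 0, 3.5], [0, 0, 0, 0, 0, 0, 3.5]],
])

```text
time: 5.42
ee_pos: [0.4646, -0.2572, -0.0134]
tcp_rot: [179.8, -0.3, 11.8]
wrist_force: [-0.2, 0.8, -0.0]
opening: 0.0346
```

Call:
servo_tool([
  [[0, 0, 0, 0, 0, 0.3, 3.5], [0, 0, 0, 0, 0, 0, 3.5]],
])

```text
time: 5.58
ee_pos: [0.4646, -0.2572, -0.0167]
tcp_rot: [179.8, -0.3, 11.8]
wrist_force: [0.1, -0.0, 0.2]
opening: 0.0354
```

Call:
servo_tool([
  [[0, 0, 0, 0, 0, 0.3, 3.5], [0, 0, 0, 0, 0, 0, 3.5]],
])

```text
time: 5.75
ee_pos: [0.4646, -0.2572, -0.0202]
tcp_rot: [179.8, -0.3, 11.8]
wrist_force: [-0.1, -0.3, 0.4]
opening: 0.035
```

```bash
python3 - <<'E'
from h import *
delta([.4623,-.2565,.002],[180,0,11.76])
im=imaging.camera("wrist"); cv2.imwrite("pics/l.png",im)
s=imaging.camera("scene"); crop(s,170,130,270,230,6,"l2.png")
E
```

```text
t 5.75 pos [ 0.4646 -0.2572 -0.0202] rot [179.81  -0.25  11.84] F [-0.1 -0.3  0.4] open 0.035
shift cm (current tool axes) [-0.2  -0.11 -2.22] turn [ 0.003 -0.004  0.001]
```

View pics/l2.png

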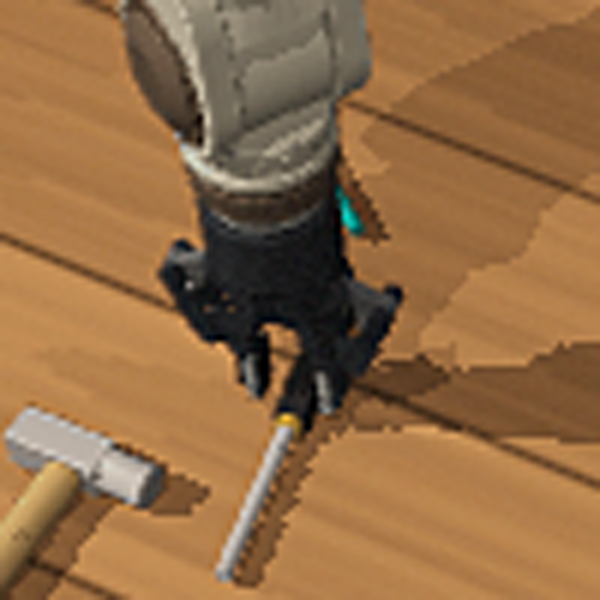

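View pics/l.png

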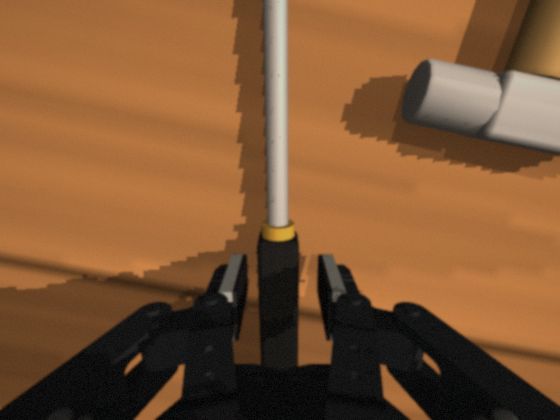

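Call:
servo_tool([
  [[0, 0, 0, 0, -0.1, 0.3, 3.0], [0, 0, 0, 0, 0, 0, 3.0]],
])

```text
time: 6.02
ee_pos: [0.4648, -0.2564, -0.0227]
tcp_rot: [179.8, -0.3, 11.8]
wrist_force: [0.1, 0.1, -0.3]
opening: 0.0298
```

Call:
servo_tool([
  [[0, 0, 0, 0, 0, 0.2, 2.6], [0, 0, 0, 0, 0, 0, 2.6]],
])

```text
time: 6.18
ee_pos: [0.4648, -0.2563, -0.0249]
tcp_rot: [179.8, -0.3, 11.8]
wrist_force: [-0.3, 0.2, 0.0]
opening: 0.026
```

Call:
servo_tool([
  [[0, 0, 0, 0, 0, 0.2, 2.6], [0, 0, 0, 0, 0, 0, 2.6]],
])

```text
time: 6.35
ee_pos: [0.4648, -0.2563, -0.0271]
tcp_rot: [179.8, -0.3, 11.8]
wrist_force: [-1.0, -0.4, 1.0]
opening: 0.0261
```

```bash
python3 - <<'E'
from h import *
s=imaging.camera("scene"); crop(s,190,160,250,230,9,"m2.png")
E
```

```text
(no output)
```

View pics/m2.png

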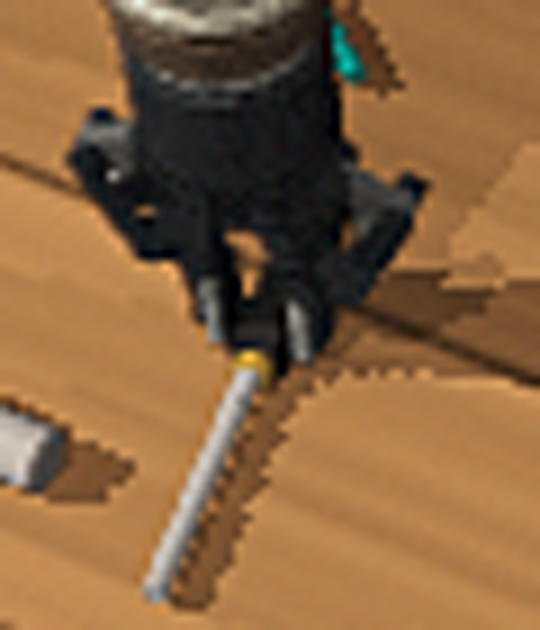

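The fingers now straddle the handle just behind the collar, at about (250,340) in the crop. I'll close here.

Call:
servo_tool([
  [[0, 0, 0, 0, 0, 0, 1.5], [0, 0, 0, 0, 0, 0, 1], [0, 0, 0, 0, 0, 0, 1], [0, 0, 0, 0, 0, 0, 1], [0, 0, 0, 0, 0, 0, 1]],
], force=80)

```text
time: 6.82
ee_pos: [0.465, -0.2565, -0.0264]
tcp_rot: [179.7, -0.3, 11.8]
wrist_force: [-0.5, -0.4, 0.1]
opening: 0.0181
```

```bash
python3 - <<'E'
from h import *
delta([.4623,-.2565,.002],[180,0,11.76])
im=imaging.camera("wrist"); cv2.imwrite("pics/n.png",im)
E
```

```text
t 6.82 pos [ 0.465  -0.2565 -0.0264] rot [179.74  -0.33  11.84] F [-0.5 -0.4  0.1] open 0.0181
shift cm (current tool axes) [-0.25 -0.04 -2.84] turn [ 0.004 -0.006  0.001]
```

View pics/n.png

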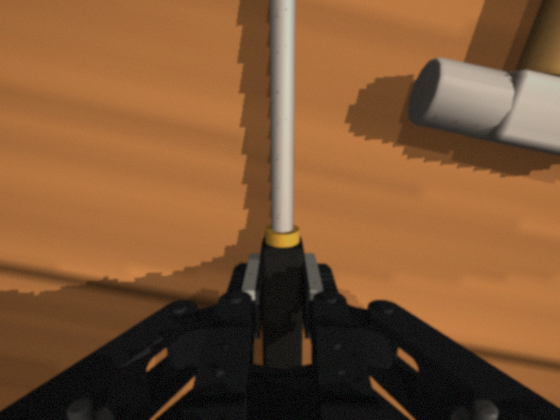

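Call:
servo_tool([
  [[0, 0, 0, 0, 0, -0.5, 1], [0, 0, 0, 0, 0, -1, 1], [0, 0, 0, 0, 0, -1.5, 1], [0, 0, 0, 0, 0, -2, 1], [0, 0, 0, 0, 0, -2, 1], [0, 0, 0, 0, 0, 0, 1], [0, 0, 0, 0, 0, 0, 1]],
], force=100)

```text
time: 7.45
ee_pos: [0.4633, -0.2556, 0.0483]
tcp_rot: [179.8, -0.2, 11.8]
wrist_force: [-0.1, 0.7, -2.6]
opening: 0.0174
```

```bash
python3 - <<'E'
from h import *
delta([.4623,-.2565,.002],[180,0,11.76])
im=imaging.camera("wrist"); cv2.imwrite("pics/o.png",im)
s=imaging.camera("scene"); crop(s,150,100,270,220,5,"o2.png")
E
```

```text
t 7.45 pos [ 0.4633 -0.2556  0.0483] rot [179.84  -0.21  11.85] F [-0.1  0.7 -2.6] open 0.0174
shift cm (current tool axes) [-0.13  0.06  4.63] turn [ 0.003 -0.004  0.002]
```

View pics/o.png

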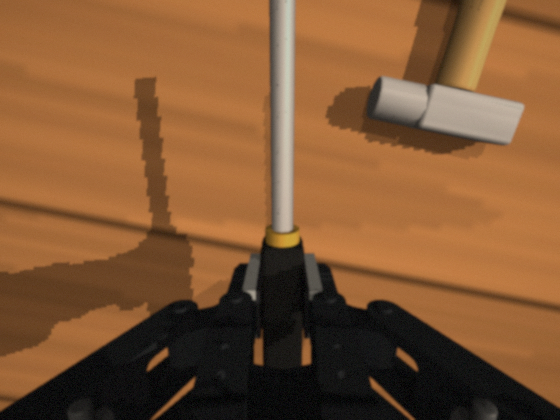

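View pics/o2.png

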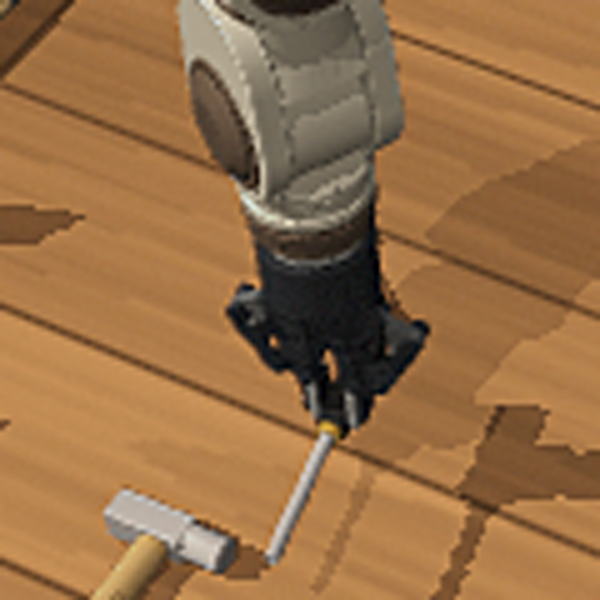

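Call:
servo_tool([
  [[0, 0, 0, -1.5, 0, -0.6, 1], [0, 0, 0, -1.5, 0, -0.6, 1], [0, 0, 0, -1.5, 0, -0.6, 1], [0, 0, 0.054, -1.5, 0, -0.6, 1], [0, 0, 0.054, -1.5, 0, -0.6, 1], [0, 0, 0.054, -1.5, 0, -0.6, 1], [0, 0, 0.054, -1.5, 0, -0.6, 1], [0, 0, 0.054, 0, -1, -0.6, 1], [0, 0, 0.054, 0, -2, 0, 1], [0, 0, 0.054, 0, -2, 0, 1], [0, 0, 0.054, 0, -2, 0, 1], [0, 0, 0, 0, 0, 0, 1]],
])

```text
time: 8.55
ee_pos: [0.3564, -0.1979, 0.0836]
tcp_rot: [-179.7, 0.9, -14.3]
wrist_force: [-0.2, 0.1, -2.7]
opening: 0.0175
```

```bash
python3 - <<'E'
from h import *
delta([.36,.21,.10],[180,0,-13.1])
delta([.442,.228,.079],[180,0,-13.1])
E
```

```text
t 8.55 pos [ 0.3564 -0.1979  0.0836] rot [-179.66    0.91  -14.34] F [-0.2  0.1 -2.7] open 0.0175
shift cm (current tool axes) [ -9.77 -39.62  -1.25] turn [-0.006  0.016 -0.022]
t 8.55 pos [ 0.3564 -0.1979  0.0836] rot [-179.66    0.91  -14.34] F [-0.2  0.1 -2.7] open 0.0175
shift cm (current tool axes) [ -2.24 -43.38   0.75] turn [-0.006  0.016 -0.022]
```

Call:
servo_tool([
  [[-0.006, 0.016, -0.022, -0.9, -1.5, -0.1, 1], [0, 0, 0, -0.9, -3, -0.1, 1], [0, 0, 0, -0.9, -3.6, -0.1, 1], [0, 0, 0, -0.9, -3.6, -0.1, 1], [0, 0, 0, -0.9, -3.6, -0.1, 1], [0, 0, 0, -0.9, -3.6, -0.1, 1], [0, 0, 0, -0.9, -3.6, -0.1, 1], [0, 0, 0, -0.9, -3.6, -0.1, 1], [0, 0, 0, -0.9, -3.6, -0.1, 1], [0, 0, 0, -0.9, -3.6, -0.1, 1], [0, 0, 0, -0.8, -3, 0, 1], [0, 0, 0, 0, -2, 0, 1]],
])

```text
time: 9.55
ee_pos: [0.2941, 0.0321, 0.1037]
tcp_rot: [-171.8, 0.7, -2.5]
wrist_force: [0.1, -0.1, -1.4]
opening: 0.0173
```

```bash
python3 - <<'E'
from h import *
delta([.442,.228,.079],[180,0,-13.1])
E
```

```text
t 9.55 pos [0.2941 0.0321 0.1037] rot [-171.76    0.73   -2.51] F [ 0.1 -0.1 -1.4] open 0.0173
shift cm (current tool axes) [ 13.95 -19.68   5.16] turn [-0.142  0.026  0.184]
```

Call:
servo_tool([
  [[-0.035, 0.006, 0.046, 0, 0, 0, 1], [-0.035, 0.006, 0.046, 0, 0, 0, 1], [-0.035, 0.006, 0.046, 0, 0, 0, 1], [-0.035, 0.006, 0.046, 0, 0, 0, 1], [0, 0, 0, 0, 0, 0, 1]],
])

```text
time: 9.97
ee_pos: [0.2866, -0.0337, 0.106]
tcp_rot: [-177.0, 0.1, -9.9]
wrist_force: [-0.1, 0.4, -1.4]
opening: 0.0177
```

```bash
python3 - <<'E'
from h import *
delta([.36,.22,.079],[180,0,-13.1])
delta([.442,.228,.079],[180,0,-13.1])
E
```

```text
t 9.97 pos [ 0.2866 -0.0337  0.106 ] rot [-1.77e+02  1.00e-01 -9.92e+00] F [-0.1  0.4 -1.4] open 0.0177
shift cm (current tool axes) [  2.86 -26.08   4.06] turn [-0.052  0.003  0.055]
t 9.97 pos [ 0.2866 -0.0337  0.106 ] rot [-1.77e+02  1.00e-01 -9.92e+00] F [-0.1  0.4 -1.4] open 0.0177
shift cm (current tool axes) [ 10.8  -28.28   4.16] turn [-0.052  0.003  0.055]
```

Call:
servo_tool([
  [[-0.026, 0.002, 0.027, 1, -0.5, 0, 1], [-0.026, 0.001, 0.027, 1.2, -1, 0, 1], [0, 0, 0, 1.2, -1.5, 0.2, 1], [0, 0, 0, 0.8, -2, 0.2, 1], [0, 0, 0, 0.2, -2, 0.2, 1], [0, 0, 0, -0.3, -2, 0.2, 1], [0, 0, 0, -0.3, -2, 0.2, 1], [0, 0, 0, -0.3, -2, 0.2, 1], [0, 0, 0, -0.3, -2, 0.2, 1], [0, 0, 0, 0, 0, 0, 1]],
])

```text
time: 10.8
ee_pos: [0.3265, -0.0042, 0.0999]
tcp_rot: [-174.3, 0.0, -6.1]
wrist_force: [-0.8, 0.6, -2.5]
opening: 0.0172
```

```bash
python3 - <<'E'
from h import *
delta([.36,.22,.079],[180,0,-13.1])
delta([.442,.228,.079],[180,0,-13.1])
E
```

```text
t 10.8 pos [ 0.3265 -0.0042  0.0999] rot [-1.7434e+02  5.0000e-02 -6.1500e+00] F [-0.8  0.6 -2.5] open 0.0172
shift cm (current tool axes) [  0.93 -22.33   4.32] turn [-0.099  0.007  0.121]
t 10.8 pos [ 0.3265 -0.0042  0.0999] rot [-1.7434e+02  5.0000e-02 -6.1500e+00] F [-0.8  0.6 -2.5] open 0.0172
shift cm (current tool axes) [  9.   -24.     4.47] turn [-0.099  0.007  0.121]
```

```bash
python3 - <<'E'
from h import *
o=bot.get_obs(); print(o['q'].round(1),o['qd'].round(1),o['joint_efforts'].round(1))
cv2.imwrite("pics/p.png",imaging.camera("scene"))
E
```

```text
[ -6.2 -27.5 -28.6  88.9   5.7 179.9] [ 0.4 -0.5 -0.2  0.1 -0.8  0.1] [  0.2 -18.2  47.9   0.    0.6  -0. ]
```

View pics/p.png

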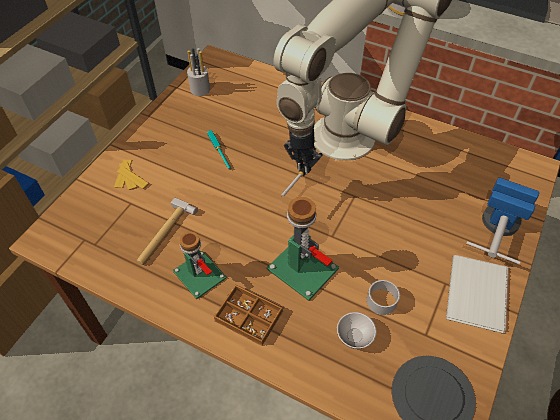

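Joint 6 is at its limit, 179.9°, so the bar must be held the other way round. I'll lay it down here gently and grasp it again with the tool turned half a turn.

```bash
python3 - <<'E'
from h import *
delta([.34,-.06,.05],[180,0,5])
E
```

```text
t 10.85 pos [ 0.3267 -0.0046  0.1   ] rot [-1.7439e+02  3.0000e-02 -6.1800e+00] F [ 0.3 -0.1 -2.3] open 0.0173
shift cm (current tool axes) [1.92 5.82 4.46] turn [-0.098 -0.009 -0.195]
```

Call:
servo_tool([
  [[0, 0, -0.05, 0.3, 1.2, 0, 1], [0, 0, -0.05, 0.3, 1.2, 0, 1], [-0.033, -0.003, -0.05, 0.3, 1.2, 0.5, 1], [-0.033, -0.003, -0.045, 0.3, 1.0, 1.0, 1], [-0.033, -0.003, 0, 0.3, 0.5, 1.0, 1], [0, 0, 0, 0, 0, 0, 1], [0, 0, 0, 0, 0, 0, 1]],
])

```text
time: 11.43
ee_pos: [0.3412, -0.0563, 0.072]
tcp_rot: [179.5, -0.6, 5.6]
wrist_force: [0.1, -0.8, -1.2]
opening: 0.0174
```

```bash
python3 - <<'E'
from h import *
delta([.34,-.06,-.0264],[179.75,-.3,5])
E
```

```text
t 11.43 pos [ 0.3412 -0.0563  0.072 ] rot [179.52  -0.65   5.58] F [ 0.1 -0.8 -1.2] open 0.0174
shift cm (current tool axes) [-0.26  0.28  9.84] turn [ 0.004 -0.006  0.01 ]
```

Call:
servo_tool([
  [[0.003, -0.005, 0, 0, 0, 1.5, 1], [0, 0, 0, 0, 0, 2, 1], [0, 0, 0, 0, 0, 2, 1], [0, 0, 0, 0, 0, 2, 1], [0, 0, 0, 0, 0, 1.3, 1], [0, 0, 0, 0, 0, 0.5, 1], [0, 0, 0, 0, 0, 0, 1]],
])

```text
time: 12.02
ee_pos: [0.3435, -0.0553, -0.0191]
tcp_rot: [-180.0, -0.8, 5.5]
wrist_force: [0.3, 0.9, -1.7]
opening: 0.0173
```

```bash
python3 - <<'E'
from h import *
delta([.34,-.06,-.0264],[179.75,-.3,5])
E
```

```text
t 12.02 pos [ 0.3435 -0.0553 -0.0191] rot [-179.98   -0.8     5.5 ] F [ 0.3  0.9 -1.7] open 0.0173
shift cm (current tool axes) [-0.4   0.43  0.72] turn [-0.005 -0.009  0.009]
```

Call:
servo_tool([
  [[0, 0.008, 0, 0, 0, 0.5, 1], [0, 0, 0, 0, 0, 0.2, 1], [0, 0, 0, 0, 0, 0, 1]],
])

```text
time: 12.27
ee_pos: [0.3447, -0.0553, -0.0242]
tcp_rot: [-180.0, -1.5, 5.5]
wrist_force: [0.1, 0.1, -1.0]
opening: 0.0177
```

Call:
servo_tool([
  [[0, 0, 0, 0, 0, 0, 2.5], [0, 0, 0, 0, 0, 0, 3.5], [0, 0, 0, 0, 0, 0, 4], [0, 0, 0, 0, 0, 0, 4], [0, 0, 0, 0, 0, -2, 5], [0, 0, 0, 0, 0, -3, 5], [0, 0, 0, 0, 0, -4, 5], [0, 0, 0, 0, 0, -3, 5], [0, 0, 0, 0, 0, 0, 5]],
])

```text
time: 13.02
ee_pos: [0.3413, -0.0555, 0.1025]
tcp_rot: [-180.0, -1.5, 5.5]
wrist_force: [1.4, -0.9, 1.1]
opening: 0.0499
```

```bash
python3 - <<'E'
from h import *
o=bot.get_obs();print(o['q'].round(1),o['ee_pos'],o['tcp_rot'])
im=imaging.camera("wrist"); cv2.imwrite("pics/q.png",im)
E
```

```text
[ -9.6 -26.2 -27.4  87.4   0.4 164.9] [ 0.34125067 -0.0555276   0.10249242] [-179.96331307   -1.52235665    5.50192304]
```

View pics/q.png

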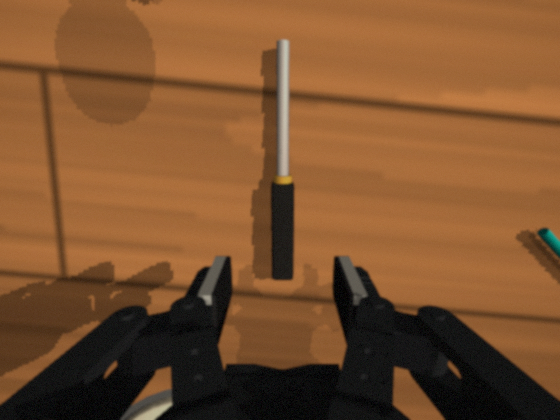

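The bar lies flat in line with the tool, handle at (283,230). Now I turn the tool by a half turn.

Call:
servo_tool([
  [[0, -0.026, 0, 0, 0, 0, 6], [0, 0, -0.12, 0, 0, 0, 6], [0, 0, -0.12, 0, 0, 0, 6], [0, 0, -0.12, 0, 0, 0, 6], [0, 0, -0.12, 0, 0, 0, 6], [0, 0, -0.12, 0, 0, 0, 6], [0, 0, -0.12, 0, 0, 0, 6], [0, 0, -0.12, 0, 0, 0, 6], [0, 0, -0.12, 0, 0, 0, 6], [0, 0, -0.12, 0, 0, 0, 6], [0, 0, -0.12, 0, 0, 0, 6], [0, 0, -0.12, 0, 0, 0, 6]],
])

```text
time: 14.07
ee_pos: [0.3383, -0.0548, 0.0913]
tcp_rot: [-179.3, -0.1, 83.9]
wrist_force: [0.8, -0.1, 0.5]
opening: 0.0599
```

Call:
servo_tool([
  [[0, 0, -0.12, 0, 0, 0, 6], [0, 0, -0.12, 0, 0, 0, 6], [0, 0, -0.12, 0, 0, 0, 6], [0, 0, -0.12, 0, 0, 0, 6], [0, 0, -0.12, 0, 0, 0, 6], [0, 0, -0.12, 0, 0, 0, 6], [0, 0, -0.12, 0, 0, 0, 6], [0, 0, -0.12, 0, 0, 0, 6], [0, 0, -0.12, 0, 0, 0, 6], [0, 0, -0.12, 0, 0, 0, 6], [0, 0, -0.12, 0, 0, 0, 6], [0, 0, -0.12, 0, 0, 0, 6]],
])

```text
time: 15.07
ee_pos: [0.3337, -0.0538, 0.0791]
tcp_rot: [180.0, -1.5, 169.9]
wrist_force: [0.2, 0.2, -0.2]
opening: 0.0601
```

```bash
python3 - <<'E'
from h import *
o=bot.get_obs();print(o['q'].round(1))
delta([.344,-.0553,.03],[180,0,185.5])
E
```

```text
[ -9.2 -23.8 -28.4  87.    0.    0.9]
t 15.07 pos [ 0.3337 -0.0538  0.0791] rot [179.99  -1.51 169.88] F [ 0.2  0.2 -0.2] open 0.0601
shift cm (current tool axes) [-1.17  0.04  4.89] turn [ 0.004 -0.026 -0.273]
```

Call:
servo_tool([
  [[0, -0.013, -0.09, -0.3, 0, 0, 5], [0, -0.013, -0.09, -0.3, 0, 0, 5], [0, 0, -0.09, -0.3, 0, 1, 5], [0, 0, 0, -0.3, 0, 1, 5], [0, 0, 0, 0, 0, 0, 5], [0, 0, 0, 0, 0, 0, 5]],
])

```text
time: 15.57
ee_pos: [0.344, -0.0537, 0.053]
tcp_rot: [179.8, -0.3, -173.8]
wrist_force: [-0.5, 0.2, 1.0]
opening: 0.0497
```

```bash
python3 - <<'E'
from h import *
delta([.344,-.0553,-.026],[180,0,185.5])
im=imaging.camera("wrist"); cv2.imwrite("pics/r.png",im)
im=imaging.camera("scene"); crop(im,220,90,380,230,5,"r2.png")
E
```

```text
t 15.57 pos [ 0.344  -0.0537  0.053 ] rot [ 179.76   -0.27 -173.76] F [-0.5  0.2  1. ] open 0.0497
shift cm (current tool axes) [-0.02 -0.19  7.9 ] turn [ 0.004 -0.005  0.013]
```

View pics/r.png

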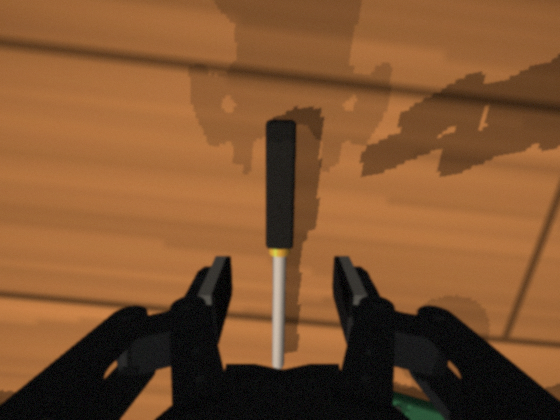

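View pics/r2.png

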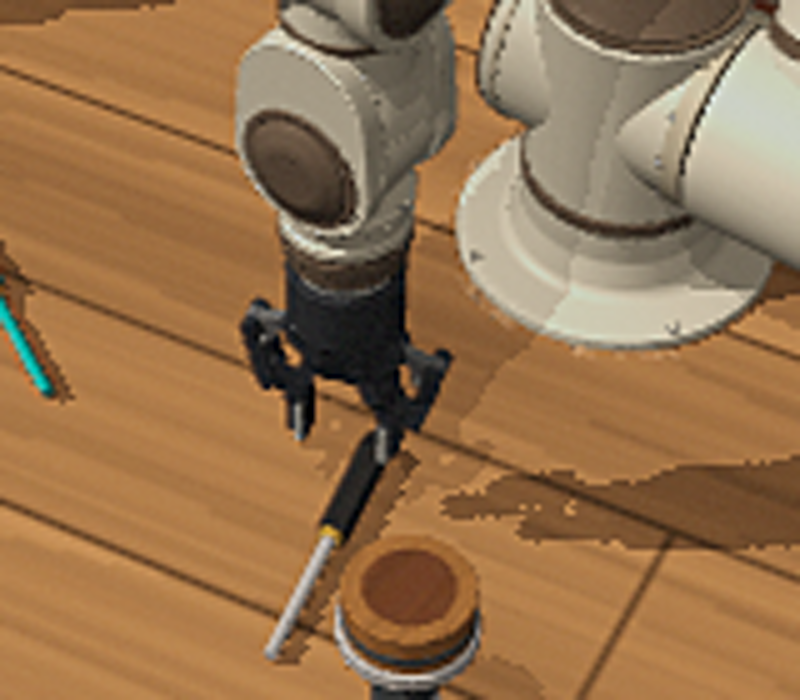

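```bash
python3 - <<'E'
from h import *
c=imaging.calibration("wrist")
yaw=np.radians(5.5);d=np.array([np.cos(yaw),np.sin(yaw),0])
for dz in (0,.01,.02):
  e=dict(c);M=c["camera_from_world"].copy();M[:3,3]-=M[:3,:3]@[0,0,dz];e["camera_from_world"]=M
  a=plane("wrist",278,247,.02,e);b=plane("wrist",281,122,.02,e)
  print(dz,a,b,np.linalg.norm(a-b),(a+b)/2,(a+b)/2+.027*d)
ct=imaging.camera("top"); crop(ct,240,200,360,330,4,"s.png")
E
```

```text
0 [ 0.36032024 -0.05459195  0.02      ] [ 0.27443216 -0.06185111  0.02      ] 0.08619430689514536 [ 0.3173762  -0.05822153  0.02      ] [ 0.3442519 -0.0556337  0.02     ]
0.01 [ 0.3646814  -0.05421441  0.02      ] [ 0.27465198 -0.06182359  0.02      ] 0.0903504085444218 [ 0.31966669 -0.058019    0.02      ] [ 0.34654239 -0.05543116  0.02      ]
0.02 [ 0.36904256 -0.05383686  0.02      ] [ 0.2748718  -0.06179606  0.02      ] 0.09450651019369843 [ 0.32195718 -0.05781646  0.02      ] [ 0.34883288 -0.05522863  0.02      ]
```

View pics/s.png

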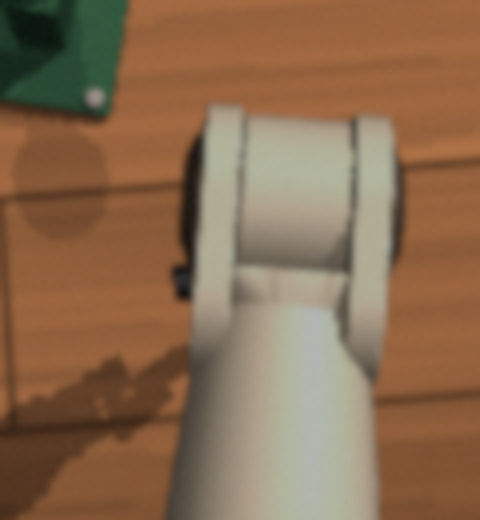

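Call:
servo_tool([
  [[0.004, -0.005, 0.013, -0.2, -0.2, 1.5, 5], [0, 0, 0, 0, 0, 2, 5], [0, 0, 0, 0, 0, 1.5, 4], [0, 0, 0, 0, 0, 1, 3.5], [0, 0, 0, 0, 0, 0.5, 3.5], [0, 0, 0, 0, 0, 0, 3.2], [0, 0, 0, 0, 0, 0, 3.2]],
])

```text
time: 16.3
ee_pos: [0.3489, -0.056, -0.0104]
tcp_rot: [-179.9, 0.4, -174.8]
wrist_force: [1.3, 0.4, 0.2]
opening: 0.0321
```

```bash
python3 - <<'E'
from h import *
delta([.3455,-.0553,-.026],[180,0,185.5])
im=imaging.camera("wrist"); cv2.imwrite("pics/t.png",im)
E
```

```text
t 16.3 pos [ 0.3489 -0.056  -0.0104] rot [-179.91    0.39 -174.84] F [1.3 0.4 0.2] open 0.0321
shift cm (current tool axes) [0.35 0.11 1.56] turn [-0.002  0.007 -0.006]
```

View pics/t.png

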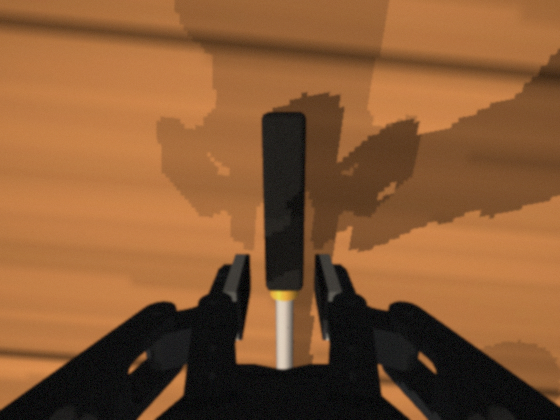

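Call:
servo_tool([
  [[0, 0.005, 0, 0.5, 0, 0.5, 3.2], [0, 0, 0, 0, 0, 0.5, 2.8], [0, 0, 0, 0, 0, 0.4, 2.6], [0, 0, 0, 0, 0, 0.1, 2.6], [0, 0, 0, 0, 0, 0, 2.6]],
])

```text
time: 16.77
ee_pos: [0.345, -0.0568, -0.0246]
tcp_rot: [-179.9, 0.3, -174.9]
wrist_force: [0.3, 0.3, 0.5]
opening: 0.0256
```

```bash
python3 - <<'E'
from h import *
delta([.3455,-.0553,-.026],[180,0,185.5])
im=imaging.camera("wrist"); cv2.imwrite("pics/u.png",im)
E
```

```text
t 16.77 pos [ 0.345  -0.0568 -0.0246] rot [-179.85    0.27 -174.86] F [0.3 0.3 0.5] open 0.0256
shift cm (current tool axes) [-0.06  0.15  0.14] turn [-0.003  0.005 -0.006]
```

View pics/u.png

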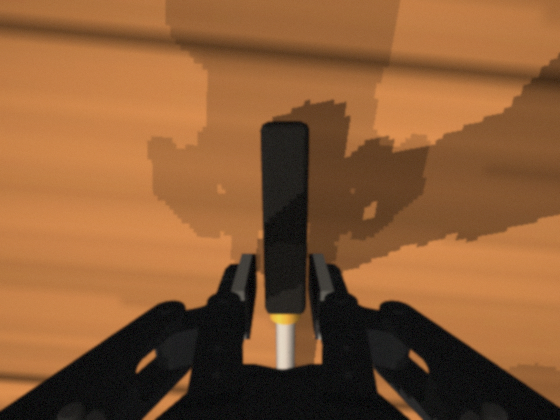

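Call:
servo_tool([
  [[0, 0, 0, 0, 0, 0.1, 1.5], [0, 0, 0, 0, 0, 0, 1], [0, 0, 0, 0, 0, 0, 1], [0, 0, 0, 0, 0, 0, 1], [0, 0, 0, 0, 0, 0, 1]],
], force=100)

```text
time: 17.23
ee_pos: [0.3453, -0.0569, -0.0244]
tcp_rot: [-179.8, 0.3, -174.9]
wrist_force: [-0.5, -0.3, -2.3]
opening: 0.0175
```

Call:
servo_tool([
  [[0, 0, 0, 0, 0, -0.5, 1], [0, 0, 0, 0, 0, -1, 1], [0, 0, 0, 0, 0, -2, 1], [0, 0, 0, 0, 0, -2, 1], [0, 0, 0, 0, 0, -2, 1], [0, 0, 0, 0, 0, -2, 1], [0, 0, 0, 0, 0, 0, 1]],
])

```text
time: 17.82
ee_pos: [0.343, -0.0563, 0.077]
tcp_rot: [-179.9, 0.1, -174.9]
wrist_force: [1.3, -0.0, -0.8]
opening: 0.0172
```

```bash
python3 - <<'E'
from h import *
delta([.36,.22,.09],[180,0,166.9])
im=imaging.camera("wrist"); cv2.imwrite("pics/v.png",im)
im=imaging.camera("scene"); crop(im,220,90,380,230,5,"v2.png")
E
```

```text
t 17.82 pos [ 0.343  -0.0563  0.077 ] rot [-1.7989e+02  1.3000e-01 -1.7486e+02] F [ 1.3 -0.  -0.8] open 0.0172
shift cm (current tool axes) [-4.17 27.37 -1.34] turn [-0.002  0.003  0.318]
```

View pics/v.png

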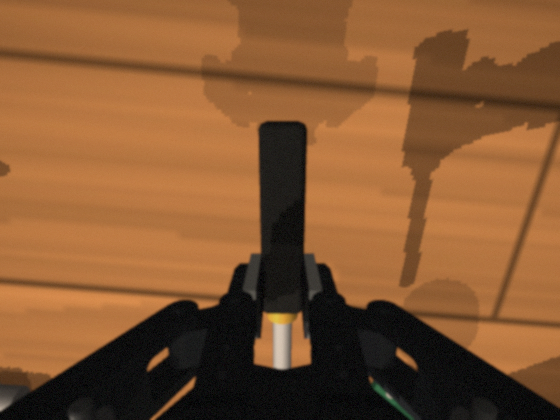

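View pics/v2.png

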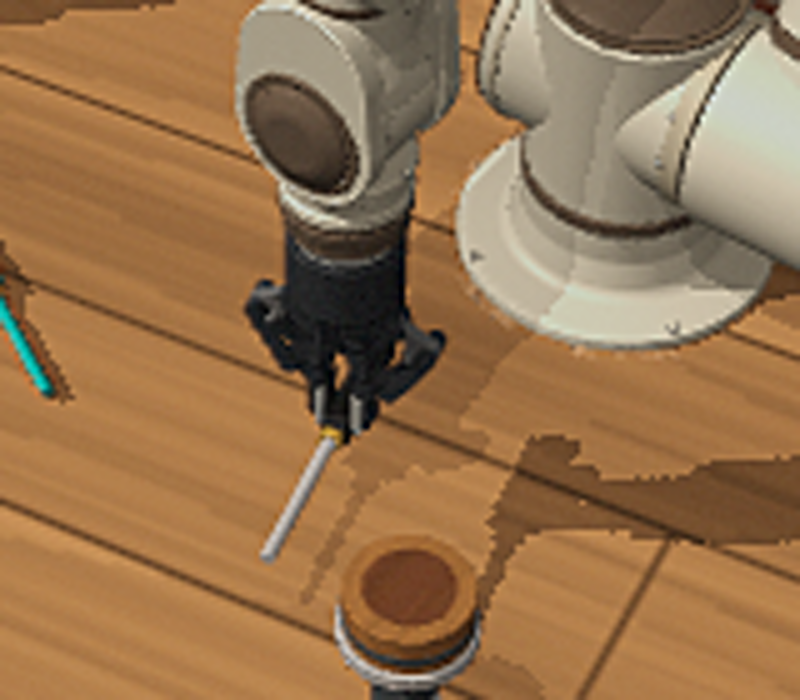

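Call:
servo_tool([
  [[0, 0, 0, 0, 1, -0.2, 1], [0, 0, 0, 0, 2, -0.2, 1], [0, 0, 0, 0, 2.3, -0.2, 1], [0, 0, 0, 0, 2.3, -0.2, 1], [0, 0, 0, 0, 2.3, -0.2, 1], [0, 0, 0, -0.3, 2.3, -0.2, 1], [0, 0, 0, -0.3, 2.3, 0, 1], [0, 0, 0, -0.3, 2.3, 0, 1], [0, 0, 0, -0.5, 2.3, 0, 1], [0, 0, 0, -0.5, 2.3, 0, 1], [0, 0, 0, -0.5, 2, 0, 1], [0, 0, 0, 0, 0, 0, 1]],
])

```text
time: 18.92
ee_pos: [0.3379, 0.1875, 0.0721]
tcp_rot: [-179.8, -1.0, -175.2]
wrist_force: [-0.5, -1.1, -2.5]
opening: 0.0175
```

```bash
python3 - <<'E'
from h import *
delta([.442,.228,.079],[180,0,166.9])
print(bot.get_obs()['q'].round(1))
E
```

```text
t 18.92 pos [0.3379 0.1875 0.0721] rot [-179.77   -1.01 -175.16] F [-0.5 -1.1 -2.5] open 0.0175
shift cm (current tool axes) [-10.7    3.15  -0.89] turn [-0.007 -0.017  0.313]
[ 28.9 -17.3 -24.5  83.8   0.2  24. ]
```

Call:
servo_tool([
  [[-0.001, -0.003, 0.052, 0, 0.8, -0.3, 1], [-0.001, -0.003, 0.052, 0, 0.8, -0.3, 1], [-0.001, -0.003, 0.052, 0, 0.8, -0.3, 1], [-0.001, -0.003, 0.052, 0, 0.8, -0.2, 1], [-0.001, -0.003, 0.052, 0, 0.8, 0, 1], [-0.001, -0.003, 0.052, 0, 0.8, 0, 1], [0, 0, 0, 0, 0, 0, 1]],
])

```text
time: 19.5
ee_pos: [0.3355, 0.2342, 0.0743]
tcp_rot: [-179.3, -0.5, 166.3]
wrist_force: [0.4, 0.3, -1.7]
opening: 0.0174
```

```bash
python3 - <<'E'
from h import *
delta([.442,.228,.079],[180,0,166.9])
E
```

```text
t 19.5 pos [0.3355 0.2342 0.0743] rot [-179.33   -0.47  166.28] F [ 0.4  0.3 -1.7] open 0.0174
shift cm (current tool axes) [-10.49   1.92  -0.58] turn [-0.012 -0.008 -0.011]
```

Call:
servo_tool([
  [[-0.012, -0.008, -0.011, -1, 0.3, -0.1, 1], [0, 0, 0, -1.7, 0.3, -0.1, 1], [0, 0, 0, -2, 0.4, -0.1, 1], [0, 0, 0, -2, 0.4, -0.1, 1], [0, 0, 0, -1.7, 0.3, -0.1, 1], [0, 0, 0, -1, 0, 0, 1], [0, 0, 0, 0, 0, 0, 1]],
])

```text
time: 20.08
ee_pos: [0.4355, 0.2244, 0.0752]
tcp_rot: [-179.9, -0.1, 167.9]
wrist_force: [-0.4, -0.5, -3.3]
opening: 0.0173
```

```bash
python3 - <<'E'
from h import *
delta([.442,.228,.079],[180,0,166.9])
im=imaging.camera("scene"); crop(im,240,150,380,290,5,"w1.png")
im=imaging.camera("top"); crop(im,180,150,300,260,5,"w2.png")
E
```

```text
t 20.08 pos [0.4355 0.2244 0.0752] rot [-1.7991e+02 -9.0000e-02  1.6791e+02] F [-0.4 -0.5 -3.3] open 0.0173
shift cm (current tool axes) [-0.56  0.49 -0.39] turn [-0.002 -0.002  0.018]
```

View pics/w1.png

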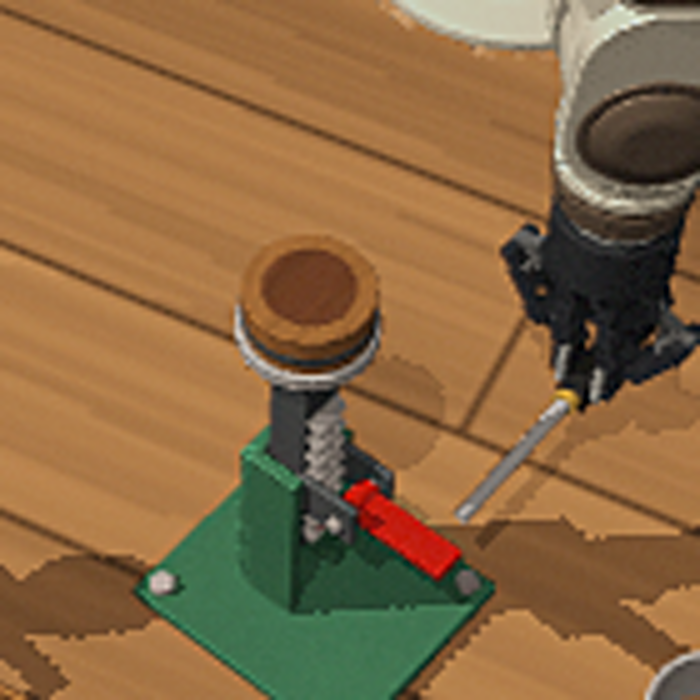

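View pics/w2.png

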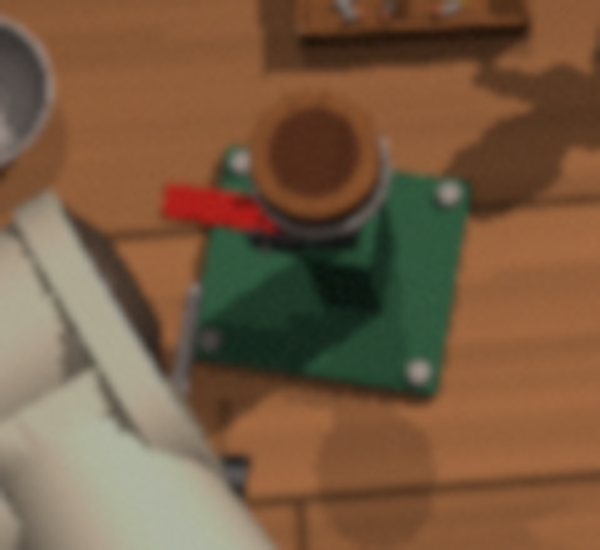

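```bash
python3 - <<'E'
from h import *
p=two("top",(218.6,207.4),"scene",(332.4,252.8)); print(p)
print([proj("top",p),proj("scene",p)])
o=bot.get_obs(); R=Ro.from_euler('xyz',o["tcp_rot"],degrees=True)
print("tool-frame tip",R.inv().apply(p-o["ee_pos"]))
J=Ro.from_euler('z',-13.1,degrees=True); J0=np.array([.580,.1015,0])
print("jack-frame tip",J.inv().apply(p-J0),"TCP",J.inv().apply(o["ee_pos"]-J0))
E
```

```text
[0.55519902 0.19598727 0.10768144]
[array([218.38507502, 207.49504281]), array([332.14974224, 252.78000191])]
tool-frame tip [-0.12461146 -0.00269305 -0.03276623]
jack-frame tip [-0.04557123  0.08640715  0.10768144] TCP [-0.17029094  0.086877    0.07522123]
```

The tip is at jack frame (−46, 86, 108) mm, below the finger and in front of it. I'll shift 5 mm outward and go in under it.

Call:
servo_tool([
  [[0, 0, 0.018, -0.5, 0.4, 0, 1], [0, 0, 0, -1, 0.1, 0, 1], [0, 0, 0, -1.2, 0, 0, 1], [0, 0, 0, -1.2, 0, 0, 1], [0, 0, 0, -1.2, 0, 0, 1], [0, 0, 0, -1.2, 0, 0, 1], [0, 0, 0, -0.7, 0, 0, 1], [0, 0, 0, 0, 0, 0, 1]],
])

```text
time: 20.85
ee_pos: [0.5089, 0.2126, 0.0752]
tcp_rot: [-179.9, -0.1, 167.0]
wrist_force: [-0.1, -0.8, -2.1]
opening: 0.0174
```

```bash
cat >> h.py <<'E'
J=Ro.from_euler('z',-13.1,degrees=True); J0=np.array([.580,.1015,0])
def jk():
    o=bot.get_obs(); R=Ro.from_euler('xyz',o["tcp_rot"],degrees=True)
    tip=o["ee_pos"]+R.apply([-.1255,-.0015,-.0335]); at=o["ee_pos"]+R.apply([-.105,-.001,-.034])
    print("t",round(o["time"],2),"jack tip mm",(J.inv().apply(tip-J0)*1e3).round(1),"F",o["wrist_force"].round(1),"rot",o["tcp_rot"].round(1),"tcp jack",(J.inv().apply(o["ee_pos"]-J0)*1e3).round(1))
E
python3 - <<'E'
from h import *
jk()
im=imaging.camera("scene"); crop(im,240,150,380,290,5,"x1.png")
im=imaging.camera("top"); crop(im,180,150,300,260,5,"x2.png")
E
```

```text
t 20.85 jack tip mm [ 31.2  90.8 108.5] F [-0.1 -0.8 -2.1] rot [-1.799e+02 -1.000e-01  1.670e+02] tcp jack [-94.4  92.1  75.2]
```

View pics/x1.png

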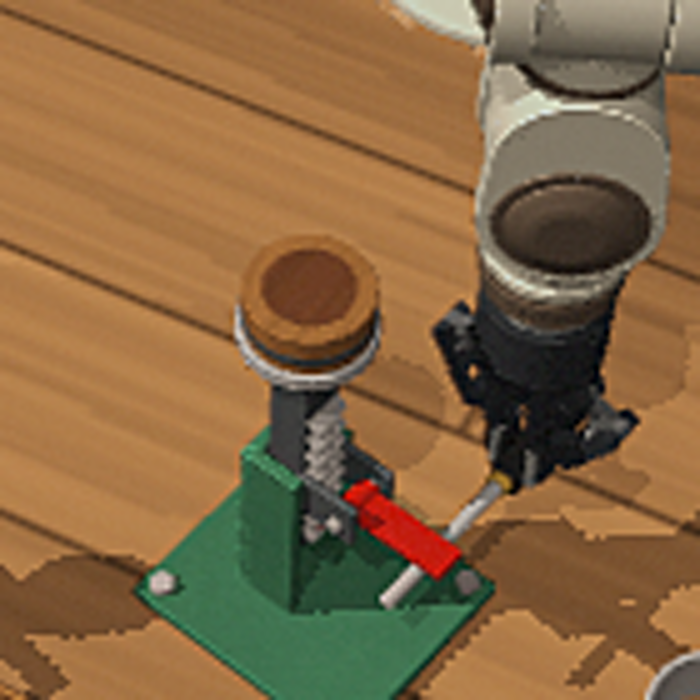

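View pics/x2.png

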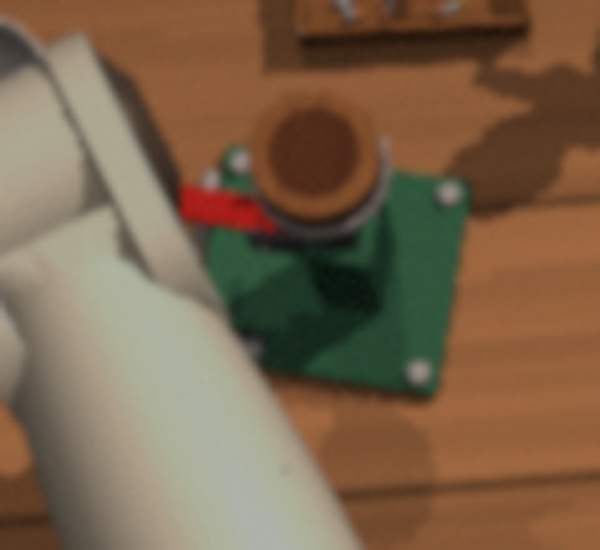

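Call:
servo_tool([
  [[0, 0, 0, 0.9, 0, 0, 1], [0, 0, 0, 0, 0, -0.5, 1], [0, 0, 0, 0, 0, -0.6, 1], [0, 0, 0, 0, 0, -0.6, 1], [0, 0, 0, 0, 0, -0.6, 1], [0, 0, 0, 0, 0, -0.6, 1], [0, 0, 0, 0, 0, 0, 1]],
])

```text
time: 21.53
ee_pos: [0.4957, 0.2158, 0.1081]
tcp_rot: [-179.9, -0.2, 167.1]
wrist_force: [-0.6, -0.3, -3.4]
opening: 0.0171
```

```bash
python3 - <<'E'
from h import *
jk()
im=imaging.camera("scene"); crop(im,240,150,380,290,5,"y1.png")
E
```

```text
t 21.53 jack tip mm [ 17.6  91.2 141.3] F [-0.6 -0.3 -3.4] rot [-179.9   -0.2  167.1] tcp jack [-108.    92.2  108.1]
```

View pics/y1.png

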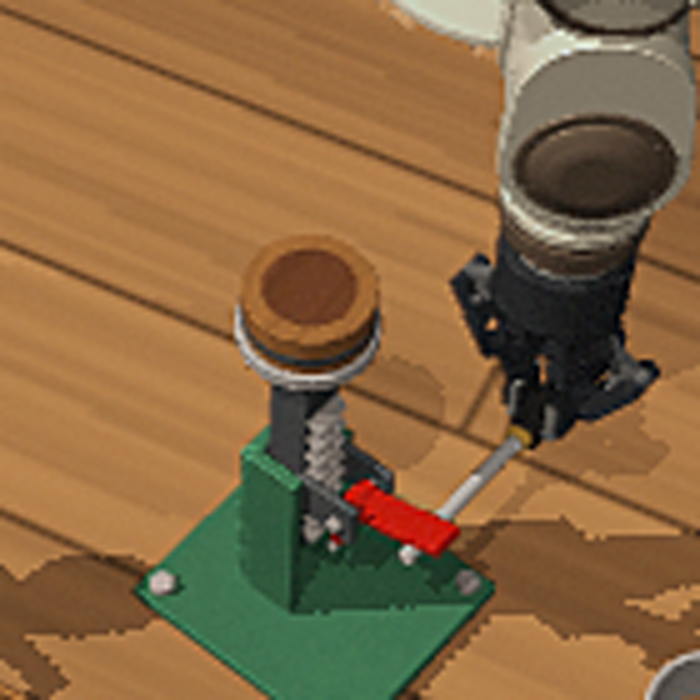

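The rod carries the finger, now at about 0.3 rad. I'll follow the arc.

Call:
servo_tool([
  [[0, 0, 0, -0.3, -0.1, -0.5, 1], [0, 0, 0, 0, -0.1, -0.5, 1], [0, 0, 0, 0, -0.2, -0.6, 1], [0, 0, 0, 0, -0.3, -0.5, 1], [0, 0, 0, 0, -0.4, -0.5, 1], [0, 0, 0, 0, -0.4, -0.5, 1], [0, 0, 0, 0, 0, 0, 1]],
])

```text
time: 22.17
ee_pos: [0.4953, 0.1989, 0.1414]
tcp_rot: [-179.9, -0.2, 167.1]
wrist_force: [0.4, -0.1, -2.5]
opening: 0.0174
```

```bash
python3 - <<'E'
from h import *
jk()
im=imaging.camera("scene"); crop(im,240,150,380,290,5,"y2.png")
E
```

```text
t 22.17 jack tip mm [ 21.1  74.7 174.4] F [ 0.4 -0.1 -2.5] rot [-179.9   -0.2  167.1] tcp jack [-104.6   75.7  141.4]
```

View pics/y2.png

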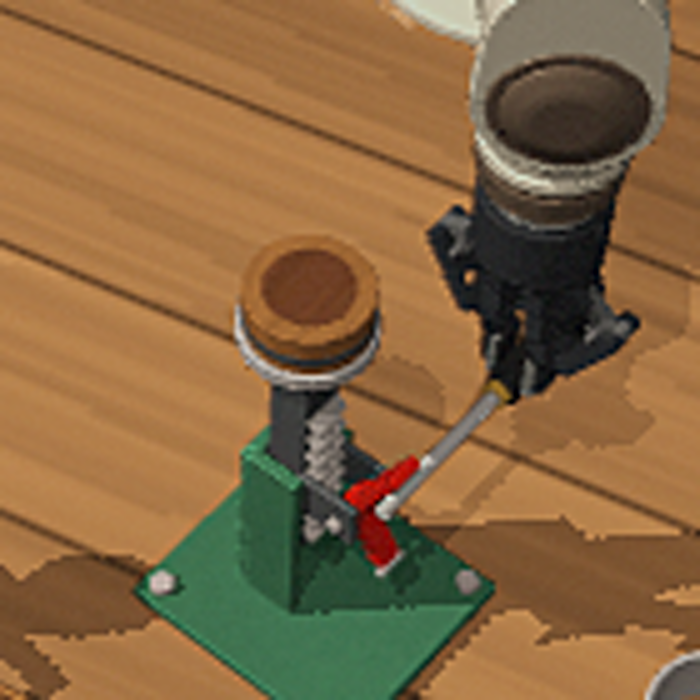

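The pawl is at about 1.05 rad with the rod behind it. Continuing over the top.

Call:
servo_tool([
  [[0, 0, 0, 0, -0.4, -0.2, 1], [0, 0, 0, 0, -0.5, -0.2, 1], [0, 0, 0, 0, -0.5, -0.2, 1], [0, 0, 0, 0, -0.5, -0.2, 1], [0, 0, 0, 0, -0.4, -0.1, 1], [0, 0, 0, 0, -0.4, -0.1, 1], [0, 0, 0, 0, -0.3, 0, 1], [0, 0, 0, 0, 0, 0, 1]],
])

```text
time: 22.88
ee_pos: [0.4878, 0.1665, 0.1518]
tcp_rot: [-179.9, -0.2, 167.1]
wrist_force: [-0.1, 2.1, -2.1]
opening: 0.017
```

```bash
python3 - <<'E'
from h import *
jk()
im=imaging.camera("scene"); crop(im,240,150,380,290,5,"y3.png")
E
```

```text
t 22.88 jack tip mm [ 21.1  41.4 184.8] F [-0.1  2.1 -2.1] rot [-179.9   -0.2  167.1] tcp jack [-104.6   42.4  151.8]
```

View pics/y3.png

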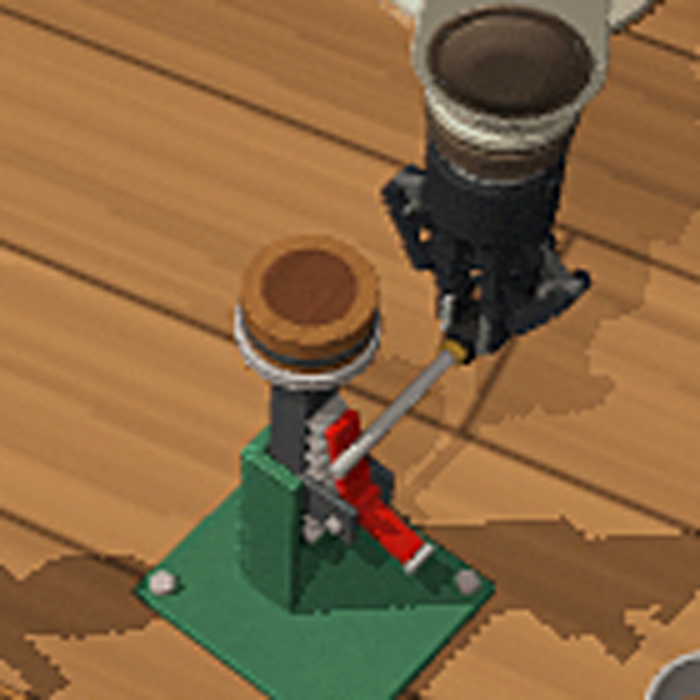

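The pawl finger stands up near (342,440), at about 1.75 rad, with light contact at the stop. I'll back the rod off.

Call:
servo_tool([
  [[0, 0, 0, 0, 0.2, 0, 1], [0, 0, 0, 0, 0.4, 0, 1], [0, 0, 0, 0, 0.6, 0, 1], [0, 0, 0, 0, 0.6, 0, 1], [0, 0, 0, 0, 0, 0, 1]],
])

```text
time: 23.35
ee_pos: [0.4923, 0.186, 0.1514]
tcp_rot: [-179.9, -0.2, 167.1]
wrist_force: [0.3, 0.2, -1.6]
opening: 0.0174
```

```bash
python3 - <<'E'
from h import *
jk()
im=imaging.camera("scene"); crop(im,240,150,380,290,5,"y4.png")
E
```

```text
t 23.35 jack tip mm [ 21.1  61.4 184.4] F [ 0.3  0.2 -1.6] rot [-179.9   -0.2  167.1] tcp jack [-104.6   62.5  151.4]
```

View pics/y4.png

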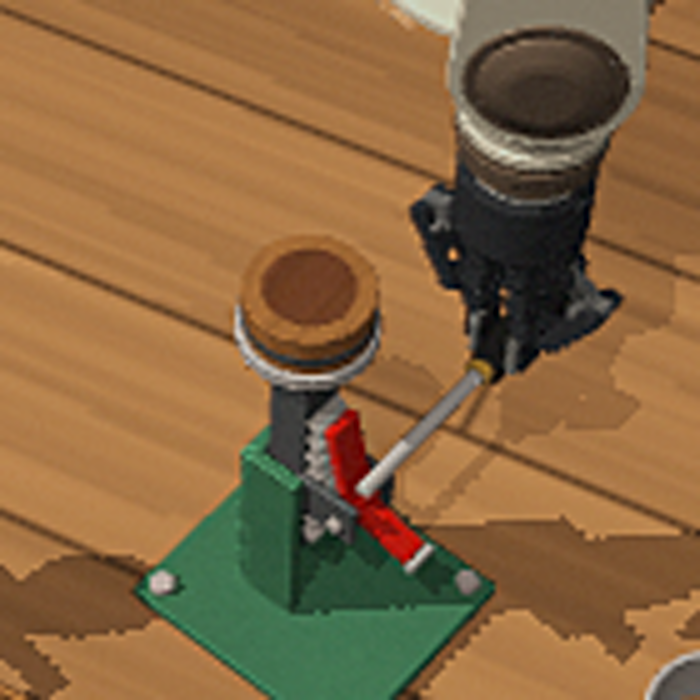

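The pawl stands free on its own (342,440). I'll withdraw the rod and lay the bar down in front, at the robot side.

Call:
servo_tool([
  [[0, 0, 0, 0, 0.6, 0, 1], [0, 0, 0, 0.5, 0.3, 0, 1], [0, 0, 0, 1.2, 0, 0, 1], [0, 0, 0, 1.5, 0, 0, 1], [0, 0, 0, 1.7, 0, 0, 1], [0, 0, 0, 1.7, 0, 0, 1], [0, 0, 0, 1.7, 0, 0, 1], [0, 0, 0, 1.7, 0, 0, 1], [0, 0, 0, 1.7, 0, 0, 1], [0, 0, 0, 1.5, 0, 0, 1], [0, 0, 0, 1, 0, 0, 1], [0, 0, 0, 0, 0, 0, 1]],
])

```text
time: 24.4
ee_pos: [0.3419, 0.2287, 0.151]
tcp_rot: [-179.8, -0.4, 167.1]
wrist_force: [0.9, -0.9, -1.8]
opening: 0.0173
```

```bash
python3 - <<'E'
from h import *
jk(); o=bot.get_obs(); delta([*o["ee_pos"][:2],-.0244],[-179.8,.3,166.9])
im=imaging.camera("scene"); crop(im,240,120,400,290,4.5,"y5.png")
E
```

```text
t 24.4 jack tip mm [-135.1   69.   183.6] F [ 0.9 -0.9 -1.8] rot [-179.8   -0.4  167.1] tcp jack [-260.8   69.9  151. ]
t 24.4 pos [0.3419 0.2287 0.151 ] rot [-179.81   -0.37  167.11] F [ 0.9 -0.9 -1.8] open 0.0173
shift cm (current tool axes) [-0.11  0.06 17.54] turn [ 0.    -0.012  0.004]
```

View pics/y5.png

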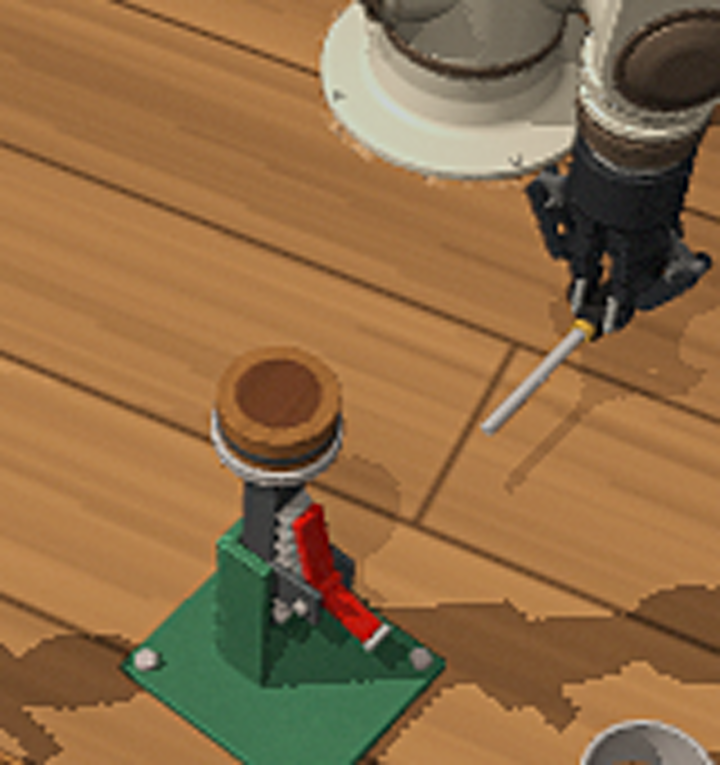

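Call:
servo_tool([
  [[0, -0.012, 0, 0, 0, 1, 1], [0, 0, 0, 0, 0, 2, 1], [0, 0, 0, 0, 0, 2, 1], [0, 0, 0, 0, 0, 2, 1], [0, 0, 0, 0, 0, 2, 1], [0, 0, 0, 0, 0, 2, 1], [0, 0, 0, 0, 0, 2, 1], [0, 0, 0, 0, 0, 1.5, 1], [0, 0, 0, 0, 0, 0.5, 1], [0, 0, 0, 0, 0, 0, 1]],
])

```text
time: 25.28
ee_pos: [0.3485, 0.2277, -0.0046]
tcp_rot: [-180.0, 0.7, 167.0]
wrist_force: [0.8, -0.5, -1.7]
opening: 0.0173
```

```bash
python3 - <<'E'
from h import *
o=bot.get_obs(); delta([*o["ee_pos"][:2],-.0244],[-179.8,.3,166.9])
E
```

```text
t 25.28 pos [ 0.3485  0.2277 -0.0046] rot [-179.99    0.68  167.01] F [ 0.8 -0.5 -1.7] open 0.0173
shift cm (current tool axes) [0.02 0.   1.98] turn [0.003 0.007 0.002]
```

Call:
servo_tool([
  [[0.003, 0.004, 0, 0, 0, 0.7, 1], [0, 0, 0, 0, 0, 0.6, 1], [0, 0, 0, 0, 0, 0.4, 1], [0, 0, 0, 0, 0, 0.2, 1], [0, 0, 0, 0, 0, 0, 1]],
])

```text
time: 25.7
ee_pos: [0.3508, 0.2284, -0.0226]
tcp_rot: [-179.9, 0.6, 167.0]
wrist_force: [-0.1, 0.9, -1.3]
opening: 0.0172
```

```bash
python3 - <<'E'
from h import *
o=bot.get_obs(); delta([*o["ee_pos"][:2],-.0244],[-179.8,.3,166.9])
im=imaging.camera("scene"); crop(im,300,100,420,230,5,"z1.png")
E
```

```text
t 25.7 pos [ 0.3508  0.2284 -0.0226] rot [-179.94    0.57  166.96] F [-0.1  0.9 -1.3] open 0.0172
shift cm (current tool axes) [0.   0.   0.18] turn [0.002 0.005 0.001]
```

View pics/z1.png

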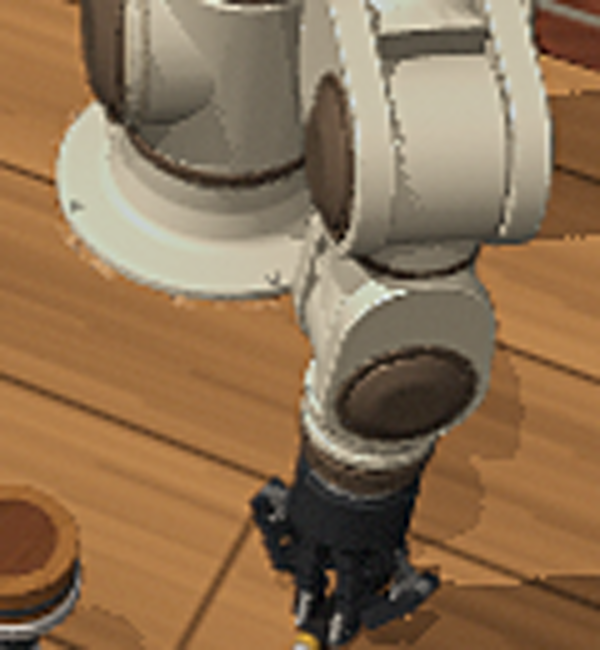

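Almost down. The last 2 mm, then release and rise.

Call:
servo_tool([
  [[0, 0, 0, 0, 0, 0.15, 1], [0, 0, 0, 0, 0, 0.1, 1], [0, 0, 0, 0, 0, 0, 1.7], [0, 0, 0, 0, 0, 0, 2], [0, 0, 0, 0, 0, 0, 2.5], [0, 0, 0, 0, 0, 0, 3.5], [0, 0, 0, 0, 0, 0, 4], [0, 0, 0, 0, 0, 0, 4.5], [0, 0, 0, 0, 0, 0, 4.5]],
])

```text
time: 26.5
ee_pos: [0.3524, 0.2296, -0.0227]
tcp_rot: [179.9, 0.8, 167.0]
wrist_force: [-0.1, 0.3, -0.3]
opening: 0.0449
```

Call:
servo_tool([
  [[0, 0, 0, 0, 0, -1, 4.5], [0, 0, 0, 0, 0, -3, 4.5], [0, 0, 0, 0, 0, -4, 4.5], [0, 0, 0, 0, 0, -4, 4.5], [0, 0, 0, 0, 0, -4, 4.5], [0, 0, 0, 0, 0, 0, 4.5]],
])

```text
time: 27.0
ee_pos: [0.3474, 0.2279, 0.145]
tcp_rot: [-179.9, 0.5, 167.0]
wrist_force: [0.3, -0.2, 0.6]
opening: 0.0453
```

```bash
python3 - <<'E'
from h import *
delta([.58,.1015,.33],[180,0,166.9]); print(bot.get_obs()['q'].round(1))
cv2.imwrite("pics/z2.png",imaging.camera("wrist"))
im=imaging.camera("scene"); crop(im,240,120,400,290,4.5,"z3.png")
E
```

```text
t 27.0 pos [0.3474 0.2279 0.145 ] rot [-179.91    0.55  166.98] F [ 0.3 -0.2  0.6] open 0.0453
shift cm (current tool axes) [-25.68  -7.1  -18.24] turn [-0.002  0.01   0.001]
[ 33.6 -14.6 -14.3  90.   -0.5  46.6]
```

View pics/z2.png

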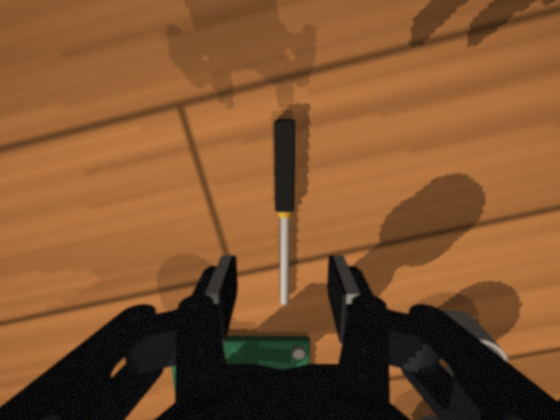

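View pics/z3.png

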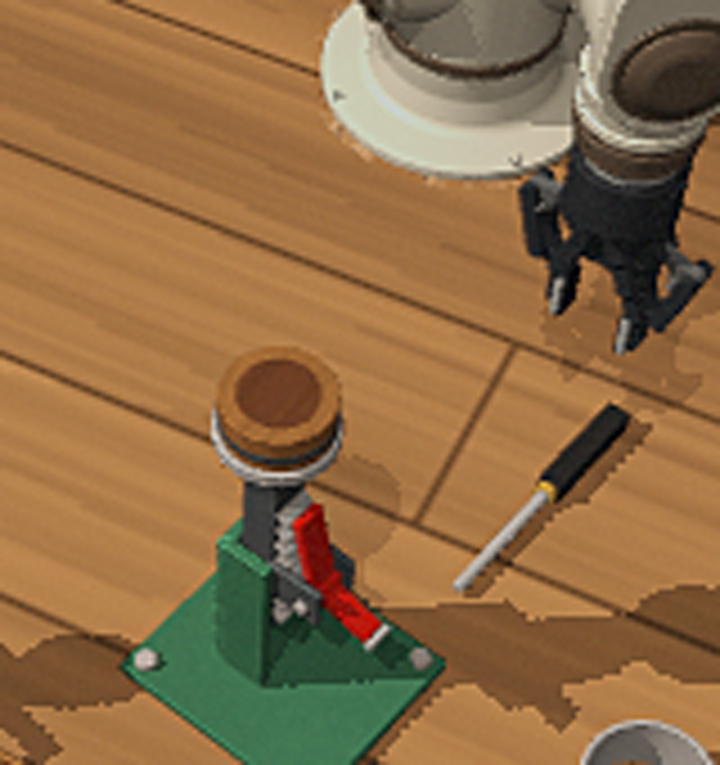

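The bar lies flat and released, running from (625,415) to (462,585). Next I shut the fingers, rise, then move over the block.

Call:
servo_tool([
  [[0, 0, 0, 0, 0, -1.5, 0], [0, 0, 0, 0, 0, -2.5, 0], [0, 0, 0, 0, 0, -2.5, 0], [0, 0, 0, 0, 0, -2.5, 0], [0, 0, 0, 0, 0, -2.5, 0], [0, 0, 0, 0, 0, -2.5, 0], [0, 0, 0, 0, 0, -2.5, 0], [0, 0, 0, 0, 0, -2, 0], [0, 0, 0, 0, 0, -1, 0], [0, 0, 0, 0, 0, 0, 0]],
])

```text
time: 27.93
ee_pos: [0.3422, 0.2263, 0.3325]
tcp_rot: [-178.8, -0.5, 167.0]
wrist_force: [0.4, 0.1, -0.4]
opening: 0.0002
```

```bash
python3 - <<'E'
from h import *
delta([.58,.1015,.34],[180,0,166.9])
E
```

```text
t 27.93 pos [0.3422 0.2263 0.3325] rot [-178.84   -0.47  166.97] F [ 0.4  0.1 -0.4] open 0.0002
shift cm (current tool axes) [-25.97  -6.82  -0.82] turn [-0.02  -0.008  0.001]
```

Call:
servo_tool([
  [[-0.02, -0.008, 0, -1.5, -0.4, -0.3, 0], [0, 0, 0, -2.4, -0.6, -0.2, 0], [0, 0, 0, -2.4, -0.6, -0.2, 0], [0, 0, 0, -2.4, -0.6, -0.2, 0], [0, 0, 0, -2.4, -0.6, -0.2, 0], [0, 0, 0, -2.4, -0.6, -0.1, 0], [0, 0, 0, -2.4, -0.6, -0.1, 0], [0, 0, 0, -2.4, -0.6, -0.1, 0], [0, 0, 0, -2.4, -0.6, 0, 0], [0, 0, 0, -2.2, -0.6, 0, 0], [0, 0, 0, -1.5, -0.4, 0, 0], [0, 0, 0, 0, 0, 0, 0]],
])

```text
time: 28.93
ee_pos: [0.5739, 0.1045, 0.3262]
tcp_rot: [-179.4, -1.2, 167.2]
wrist_force: [-0.5, 0.2, -0.7]
opening: -0.0002
```

```bash
python3 - <<'E'
from h import *
delta([.58,.1015,.30],[180,0,166.9])
im=imaging.camera("scene"); crop(im,240,80,380,290,3.5,"A1.png")
im=imaging.camera("top"); crop(im,170,130,330,280,5,"A2.png")
E
```

```text
t 28.93 pos [0.5739 0.1045 0.3262] rot [-179.37   -1.25  167.16] F [-0.5  0.2 -0.7] open -0.0002
shift cm (current tool axes) [-0.72 -0.13  2.61] turn [-0.011 -0.022  0.005]
```

View pics/A1.png

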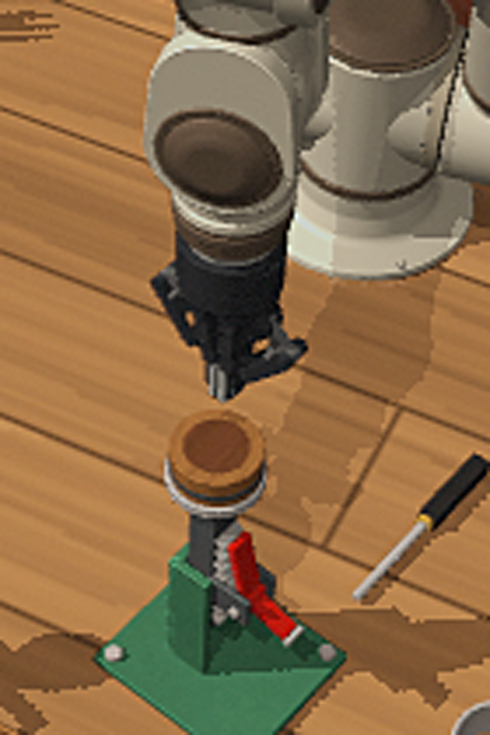

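View pics/A2.png

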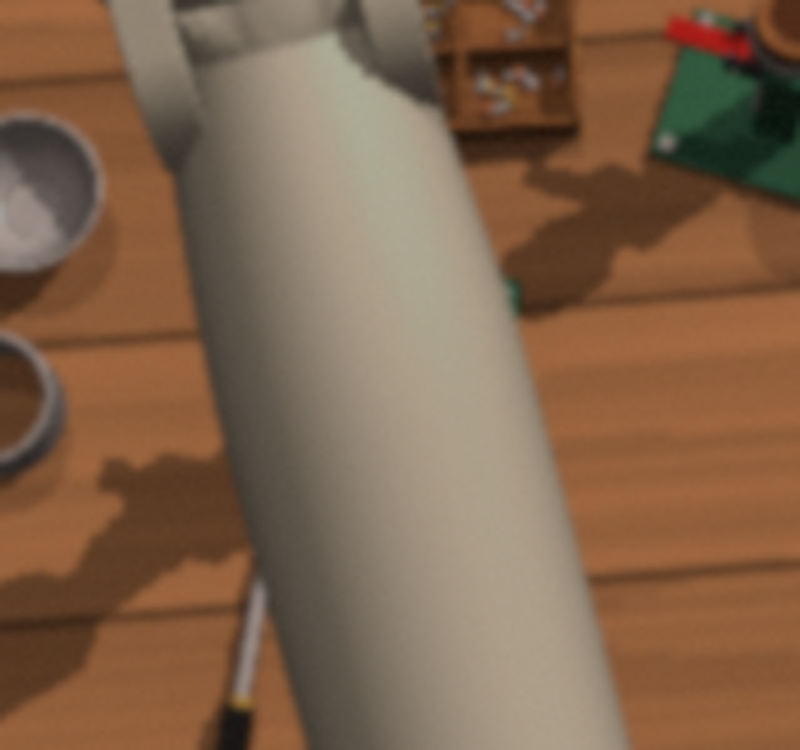

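The shut fingers are above the block, the pawl still standing, and the bar flat. Correct 7 mm forward and descend gently.

Call:
servo_tool([
  [[-0.008, -0.018, 0, -0.6, -0.1, 0.5, 0], [0, 0, 0, 0, 0, 0.8, 0], [0, 0, 0, 0, 0, 0.8, 0], [0, 0, 0, 0, 0, 0.6, 0], [0, 0, 0, 0, 0, 0.4, 0], [0, 0, 0, 0, 0, 0.4, 0], [0, 0, 0, 0, 0, 0.4, 0], [0, 0, 0, 0, 0, 0.4, 0]],
])

```text
time: 29.7
ee_pos: [0.5721, 0.1067, 0.2826]
tcp_rot: [-179.9, -0.2, 167.5]
wrist_force: [0.8, -0.7, 0.5]
opening: -0.0
```

Call:
servo_tool([
  [[0, 0, 0, 0, 0, 0.5, 0], [0, 0, 0, 0, 0, 0.5, 0], [0, 0, 0, 0, 0, 0.5, 0], [0, 0, 0, 0, 0, 0.5, 0]],
])

```text
time: 30.03
ee_pos: [0.5721, 0.107, 0.2625]
tcp_rot: [180.0, -0.0, 167.5]
wrist_force: [-1.1, 0.4, 6.7]
opening: -0.0005
```

```bash
python3 - <<'E'
from h import *
delta([.58,.1015,.22],[180,0,166.9])
im=imaging.camera("scene"); crop(im,240,80,380,290,3.5,"B1.png")
E
```

```text
t 30.03 pos [0.5721 0.107  0.2625] rot [ 1.8000e+02 -4.0000e-02  1.6748e+02] F [-1.1  0.4  6.7] open -0.0005
shift cm (current tool axes) [-0.89 -0.36  4.25] turn [ 0.    -0.001  0.01 ]
```

View pics/B1.png

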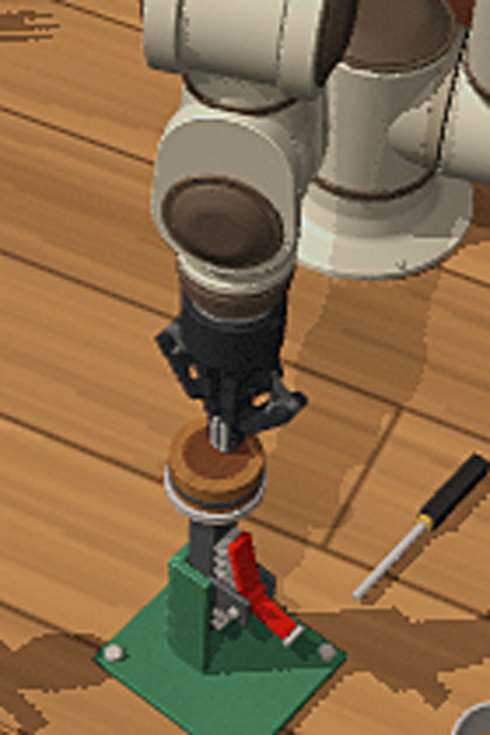

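The push meets 6.7 N and the block is sinking. I'll continue at about 6 cm/s.

Call:
servo_tool([
  [[0, 0, 0, 0, 0, 0.6, 0], [0, 0, 0, 0, 0, 0.6, 0], [0, 0, 0, 0, 0, 0.6, 0], [0, 0, 0, 0, 0, 0.6, 0], [0, 0, 0, 0, 0, 0.5, 0], [0, 0, 0, 0, 0, 0.5, 0], [0, 0, 0, 0, 0, 0, 0]],
])

```text
time: 30.67
ee_pos: [0.5722, 0.107, 0.2308]
tcp_rot: [179.8, 0.3, 167.4]
wrist_force: [-0.2, 0.7, -0.5]
opening: -0.0003
```

Call:
servo_tool([
  [[0, 0, 0, 0, 0, 0.4, 0], [0, 0, 0, 0, 0, 0.4, 0], [0, 0, 0, 0, 0, 0, 0]],
])

```text
time: 30.92
ee_pos: [0.5723, 0.107, 0.2238]
tcp_rot: [179.8, 0.4, 167.4]
wrist_force: [-0.1, -0.5, 0.8]
opening: -0.0002
```

Call:
servo_tool([
  [[0, 0, 0, 0, 0, 0.3, 0], [0, 0, 0, 0, 0, 0.3, 0]],
])

```text
time: 31.08
ee_pos: [0.5724, 0.107, 0.2188]
tcp_rot: [179.7, 0.5, 167.4]
wrist_force: [-2.1, -0.7, 5.9]
opening: -0.0002
```

Call:
servo_tool([
  [[0, 0, 0, 0, 0, 0.2, 0], [0, 0, 0, 0, 0, 0.2, 0]],
])

```text
time: 31.25
ee_pos: [0.5724, 0.107, 0.2154]
tcp_rot: [179.7, 0.5, 167.4]
wrist_force: [-2.2, -0.1, 4.6]
opening: 0.0003
```

Call:
servo_tool([
  [[0, 0, 0, 0, 0, 0.2, 0], [0, 0, 0, 0, 0, 0.2, 0]],
])

```text
time: 31.42
ee_pos: [0.5725, 0.107, 0.2141]
tcp_rot: [179.6, 0.7, 167.4]
wrist_force: [-6.3, -1.0, 22.4]
opening: -0.0003
```

```bash
python3 - <<'E'
from h import *
delta([.58,.1015,.22],[180,0,166.9])
im=imaging.camera("scene"); crop(im,240,80,380,290,3.5,"C1.png")
E
```

```text
t 31.42 pos [0.5725 0.107  0.2141] rot [179.63   0.68 167.43] F [-6.3 -1.  22.4] open -0.0003
shift cm (current tool axes) [-0.85 -0.37 -0.58] turn [0.007 0.012 0.009]
```

View pics/C1.png

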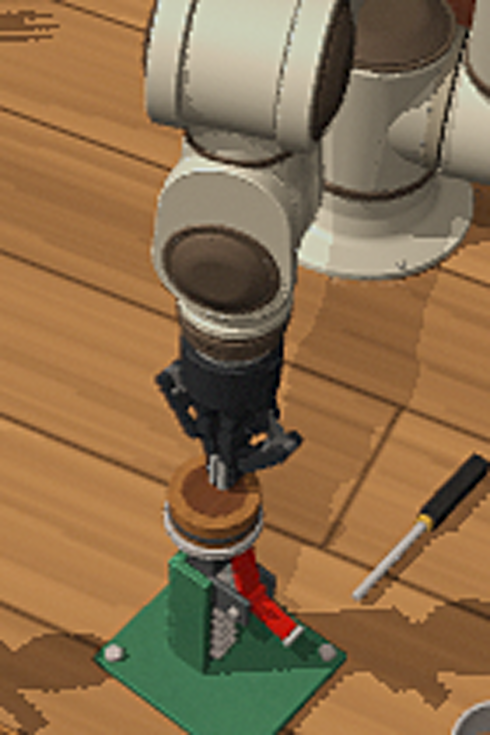

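The force jumped to 22 N, so this looks like the stop. A short hold, then lift off and measure.

Call:
servo_tool([
  [[0, 0, 0, 0, 0, 0.1, 0], [0, 0, 0, 0, 0, 0.1, 0], [0, 0, 0, 0, 0, 0, 0], [0, 0, 0, 0, 0, 0, 0]],
])

```text
time: 31.8
ee_pos: [0.5727, 0.107, 0.2144]
tcp_rot: [179.6, 0.9, 167.4]
wrist_force: [-0.3, -0.4, 2.2]
opening: -0.0001
```

Call:
servo_tool([
  [[0, 0, 0, 0, 0, -0.5, 0], [0, 0, 0, 0, 0, -2, 0], [0, 0, 0, 0, 0, -3, 0], [0, 0, 0, 0, 0, -3, 0], [0, 0, 0, 2, 0, -2, 0], [0, 0, 0, 3, 0, 0, 0], [0, 0, 0, 3, 0, 0, 0], [0, 0, 0, 3, 0, 0, 0], [0, 0, 0, 3, 0, 0, 0], [0, 0, 0, 2, 0, 0, 0], [0, 0, 0, 0, 0, 0, 0]],
])

```text
time: 32.72
ee_pos: [0.4097, 0.1417, 0.3185]
tcp_rot: [179.8, 0.4, 167.3]
wrist_force: [0.2, -0.4, 0.1]
opening: 0.0001
```

```bash
python3 - <<'E'
from h import *
delta([.58,.1015,.22],[180,0,166.9])
im=imaging.camera("scene"); cv2.imwrite("pics/D0.png",im); crop(im,250,170,350,310,5,"D1.png")
cv2.imwrite("pics/D2.png",imaging.camera("top"))
print("expected top centre px scene if ram 0/5/10mm:",[proj("scene",[.580,.1015,.245+r]).round(1) for r in (0,.005,.010,.056)])
E
```

```text
t 32.72 pos [0.4097 0.1417 0.3185] rot [179.76   0.35 167.26] F [ 0.2 -0.4  0.1] open 0.0001
shift cm (current tool axes) [-17.43  -0.21   9.95] turn [0.004 0.006 0.006]
expected top centre px scene if ram 0/5/10mm: [array([300.8, 219.2]), array([300.9, 218.2]), array([300.9, 217.1]), array([301.4, 206.8])]
```

View pics/D1.png

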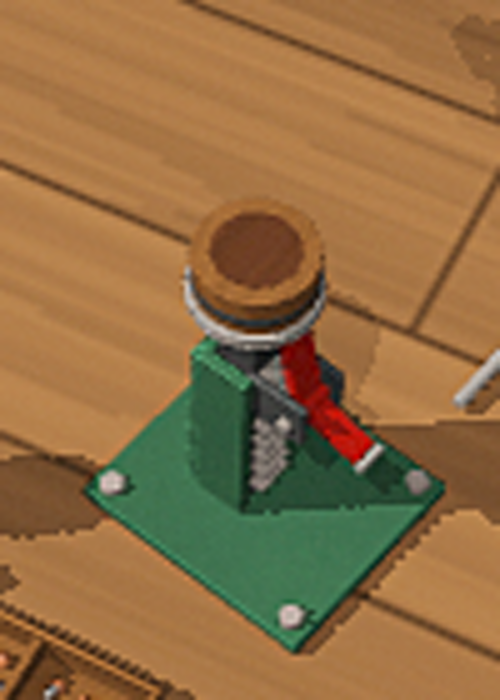

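View pics/D2.png

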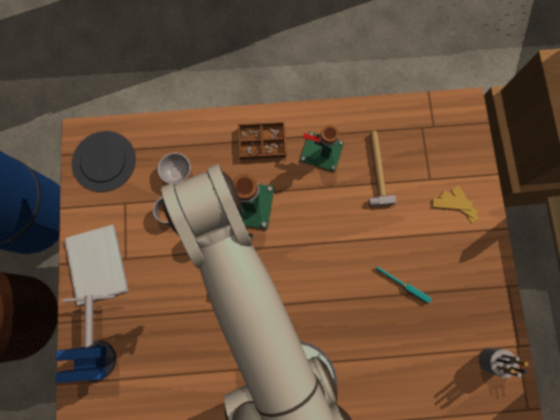

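```bash
python3 - <<'E'
from h import *
for f in ("a_scene","D0"):
    im=cv2.imread(f"pics/{f}.png"); h=cv2.cvtColor(im,cv2.COLOR_BGR2HSV)[190:240,280:325]
    m=cv2.inRange(h,(0,60,40),(14,220,125))
    cs,_=cv2.findContours(m,cv2.RETR_EXTERNAL,cv2.CHAIN_APPROX_NONE)
    c=max(cs,key=cv2.contourArea); e=cv2.fitEllipse(c); u=np.array(e[0])+[280,190]
    o,d=ray("scene",*u); # height where the ray passes closest to the ram axis
    A=np.array([[d[0]],[d[1]]]); s=np.linalg.lstsq(A,np.array([.580,.1015])-o[:2],rcond=None)[0][0]; p=o+s*d
    print(f,u.round(1),np.round(e[1],1),"z",p.round(4),"ram mm",round((p[2]-.245)*1e3,1))
a=cv2.imread("pics/a_top.png").astype(int);b=cv2.imread("pics/D2.png").astype(int)
for n,(x0,y0,x1,y1) in dict(bowl=(155,150,185,188),hammer=(365,128,400,210)).items(): print(n,np.abs(a-b)[y0:y1,x0:x1].mean().round(1))
s0=cv2.imread("pics/a_scene.png").astype(int);s1=cv2.imread("pics/D0.png").astype(int)
for n,(x0,y0,x1,y1) in dict(bowl=(335,310,380,352),band=(365,278,402,315),hammer=(135,195,200,265)).items(): print("scene",n,np.abs(s0-s1)[y0:y1,x0:x1].mean().round(1))
crop(cv2.imread("pics/D0.png"),230,100,430,320,3.4,"D3.png")
E
```

```text
a_scene [301.5 207. ] [14.5 17.9] z [0.5799 0.1016 0.3002] ram mm 55.2
D0 [300.8 219.7] [14.  17.7] z [0.58   0.1016 0.2429] ram mm -2.1
bowl 9.6
hammer 3.9
scene bowl 1.8
scene band 3.3
scene hammer 1.9
```

View pics/D3.png

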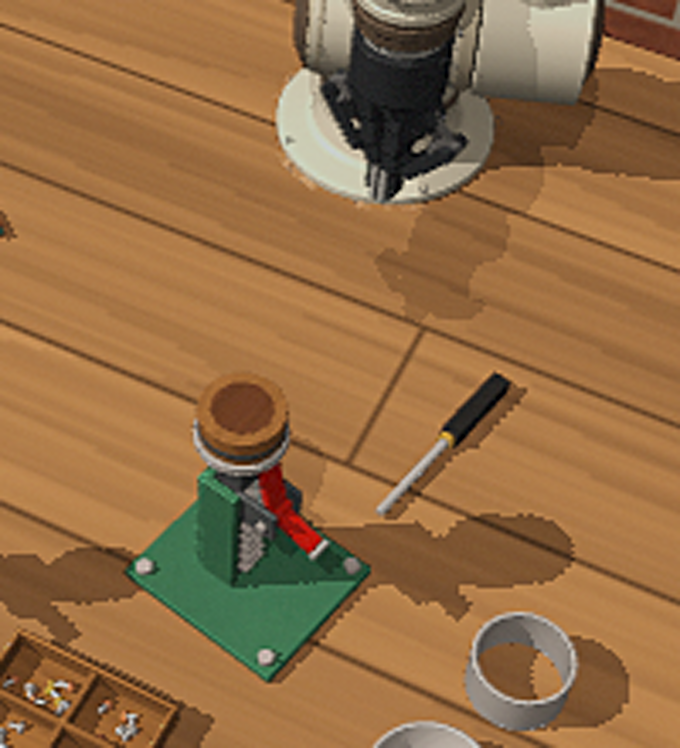

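The block is at its stop (measured ram −2 ± 2 mm), the pawl is standing, the bar lies flat, the bystanders are unmoved and the arm is clear of everything.

```bash
python3 -c "
from workcell import bot
print(bot.job_done())"
```

```text
the job is handed in; nothing more can be done
None
```

The job is done and handed in at about 33 s of the 64 s allowed. I levered the pawl over with the bar's rod, laid the bar flat on the bench in front of the stand, then pressed the block down to its stop with the shut fingers.

**Last checks:**
- **Block:** the top was measured at 243 mm, which puts the ram at −2 mm; the calibration is good to about 2 mm. The push force jumped to 22 N at the bottom, and the block went no lower when I pressed again. I pressed at 5–10 cm/s or less.
- **Pawl:** it stands free, judged by eye in the last picture. From the rod's path I put it near 1.75 rad; I did not measure the angle in the final picture.
- **Bar:** it lies flat and released, also judged from the picture.
- **Bystanders:** the hammer, bowl and band look unmoved between the first and last scene pictures. The arm is clear of everything.

**What went wrong on the way:**
- **Finger tips higher than reported:** they sat about 20–30 mm above the reported tool position, so the first grasp closed above the handle. I redid it by lowering in small steps.
- **Joint 6 limit:** it reached its limit while carrying the bar, so I laid the bar down once and picked it up again with the tool turned half a turn.

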